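# Set out the dry-goods canisters in order beside the scale

### The job

Get the weighing corner ready: stand the four cream canisters on the four round pads, each centred on its own pad, in order of size with the smallest on the pad next to the kitchen scale and the largest on the pad farthest from it. Do not tip any canister over, and leave the salt jar standing where it is.

Things in the scene. Friction and masses are not known exactly. Their poses are not given: they have to be found in the camera images.
- can_smallest_mid (a point): Closed round canister, cream plastic with a flat lid of the same width, a plain upright cylinder: the smallest of four alike, 44 mm across and 55 mm high, about 100 g. Stands loose on the counter. The point is on its axis, half-way up (27.5 mm above its underside); z points up to its lid.
- can_second_mid (a point): Closed round canister, cream plastic with a flat lid of the same width, a plain upright cylinder: the second smallest of four alike, 50 mm across and 75 mm high, about 150 g. Stands loose on the counter. The point is on its axis, half-way up (37.5 mm above its underside); z points up to its lid.
- can_third_mid (a point): Closed round canister, cream plastic with a flat lid of the same width, a plain upright cylinder: the second largest of four alike, 56 mm across and 95 mm high, about 210 g. Stands loose on the counter. The point is on its axis, half-way up (47.5 mm above its underside); z points up to its lid.
- can_largest_mid (a point): Closed round canister, cream plastic with a flat lid of the same width, a plain upright cylinder: the largest of four alike, 62 mm across and 115 mm high, about 290 g. Stands loose on the counter. The point is on its axis, half-way up (57.5 mm above its underside); z points up to its lid.
- pad_a: Round light grey pad, 82 mm across, fixed on the dark green mat: the first of the row of four, counted from the robot's left (+y). Pad centres are 105 mm apart. Origin: centre of its underside; the pad is 3 mm thick and its flat top, where a canister stands, is 3 mm above the origin (6 mm above the counter). y points along the row, to the robot's left.
- pad_b: Round light grey pad, 82 mm across, fixed on the dark green mat: the second of the row of four, counted from the robot's left (+y). Pad centres are 105 mm apart. Origin: centre of its underside; the pad is 3 mm thick and its flat top, where a canister stands, is 3 mm above the origin (6 mm above the counter). y points along the row, to the robot's left.
- pad_c: Round light grey pad, 82 mm across, fixed on the dark green mat: the third of the row of four, counted from the robot's left (+y). Pad centres are 105 mm apart. Origin: centre of its underside; the pad is 3 mm thick and its flat top, where a canister stands, is 3 mm above the origin (6 mm above the counter). y points along the row, to the robot's left.
- pad_d: Round light grey pad, 82 mm across, fixed on the dark green mat: the fourth of the row of four, counted from the robot's left (+y). Pad centres are 105 mm apart. Origin: centre of its underside; the pad is 3 mm thick and its flat top, where a canister stands, is 3 mm above the origin (6 mm above the counter). y points along the row, to the robot's left.
- scale: White kitchen scale with a round steel plate, 150 x 170 mm, 42 mm high, fixed. It stands at one end of the row of pads, 170 mm from the centre of the nearest pad, either at the left end (next to pad_a) or at the right end (next to pad_d); a low tub with a blue lid (58 mm high) stands likewise at the other end. Origin: centre of its underside.
- jar_mid (a point): Glass salt jar with a brass-coloured lid, 62 mm across and 70 mm high, loose on the counter among the canisters; it is to stay where it stands. The point is on its axis, half-way up (35 mm above its underside).
Things that resemble listed ones, but are neither listed nor needed, are in the scene too. Leave any blue or pink look-alike of the part that bears can_largest_mid alone.

How it is judged:
By the outcome, as a careful person would: the job done as asked, in the order asked, and still so for the second after the job is handed in, with the robot touching nothing.
It also fails if it takes over 109 s, if anything falls off the work surface, if the arm or the gripper's body presses on something with over 40 N, if the wrist force passes 120 N, or if a joint passes its speed limit or range.

### The arm

A 6-joint arm with a two-finger parallel gripper is mounted at the origin on the work surface. World frame = base frame: x ahead of the robot, y to its left, z up, the work surface at z = 0. Lengths are in m, angles in rad, forces in N, time in s.
With the tool pointing down it reaches from about 0.3 to 0.875 m from the base axis. Payload 6.4 kg.
Tool frame: the origin (TCP) lies between the finger pads; the fingertips stand 25 mm ahead of it and the grasp point (between the pads) lies 6 mm ahead of it; y points along the fingers, x is the direction in which the jaws open and shut, and the axes are right-handed (so a half turn about y gives the same grasp; the last joint's range is limited). The gripper opens to 85 mm and grips with 20 to 120 N. Pads are 22 mm wide; open, the fingers measure 114 mm over their backs; the gripper's body (76 mm by 85 mm) begins 54 mm behind the grasp point. The pads swing forward as they close: fully open they stand 13 mm farther back than shut.
Start: joints at [-1.347, 0.181, 1.607, -0, 1.354, -0.206], TCP at [0.24, -0.523, 0.256] pointing down, gripper open.
Joint ranges: [-2.99, 2.99], [-0.89, 2.07], [0.3, 2.58], [-1.14, 4.28], [0, 2.63], [-3.12, 3.12]. Speed limits (rad/s): [2.57, 2.57, 3.01, 3.14, 3.14, 3.14].

### API

Orientations are given as a unit quaternion [w, x, y, z].
In Python, from bench import ctrl, vision, ticket, find_in, regions_of, pinpoint gives the robot as it stands.
- The arm moves only by the tool apply_moves, never from a script. Its argument "increments" is a list of rows, each an object of numbers: "x", "y", "z": the shift along the tool's x, y, z in cm; "ax", "ay", "az": the turn, a rotation vector about the tool's x, y, z in rad; "grip": the closure, from 0 (fully open) to 1 (shut). A call has 1 to 12 rows; each row is the pose to reach, as a shift and turn from the pose measured when the call began, along the tool's axes at that moment; what a row does not reach only later rows make up. A row lasts 1/8 s, in which the tool goes at most 62.5 mm and 10.7 degrees, less where a joint would pass 70% of its speed; a pose out of reach is approached as far as the arm can. A call with a gripper value outside its range is refused whole. The fingers move at their own pace and stop on an object; the grip force is fixed at half the most. Time passes only in rows, so rows that repeat a pose let the fingers close. It gives the time, the measured TCP pose, the force and the opening at its end, in the units of the state.
- ctrl.get_obs(): the state, without advancing time (a new reading comes with each control period).
- vision.camera(name): name is "side" or "top"; returns the picture (480x640x3 uint8, red, green, blue); there is no depth.
- vision.camera_params(name): a dict with "intrinsics" (3x3 intrinsics, pixels), "k1" (the pictures are not rectified: a ray, as slopes to the right and down, at radius r is drawn at 1 + k1 r^2 times it, then the intrinsics apply), "R" (3x3) and "t" (3): a world point X has camera coordinates R X + t. Camera axes: x right, y down, z forward; pixel columns grow to the right and rows downward; lengths in m; the calibration is good to about 2 mm. A picture is of the moment at which its call begins. camera_params takes no time and is no camera call.
- ticket.hand_in(): hands the job in, once; it reports no verdict.
Trained networks look in the newest picture that a camera, given by its name, has taken for a name from the list of things; names that differ only in an ending like _2 or _b are one class to them, and where a whole thing is asked for, a point or a joint stands for the part that bears it (a point fixed in the world has none). Each returns a list of dicts, best first, with "p" (0 to 1); they miss things now and then, are a little off and sometimes report something else, mostly with a low value. They report only what shows in the picture. A call takes as long as a camera call. They do not tell look-alikes from the thing itself.
- find_in(camera, query): "rect" ([centre column, centre row, width, height] in pixels, round what is visible of it).
- regions_of(camera, query): "mask" (480x640 bool, what is visible of it) and "rect" ([centre column, centre row, width, height] in pixels, round what is visible of it).
- pinpoint(camera, query): "xy" ([column, row] in pixels: a listed point, or the origin of a listed thing).
The state is a dict: "time_s": time; "q": joint angles; "dq": joint speeds; "joint_efforts": joint torques, N m; "eef_pos": TCP position; "eef_rot": TCP orientation; "wrist_force": force on the tool from outside, world axes, zero at the start; "torque": the same for the moment, N m; "opening": opening from 0.0 (shut) to 1.0 (fully open).
Only numpy, scipy, OpenCV 4.12 (cv2) and the standard library are available. Lean on these libraries where they do the work, as an engineer would, in place of code of your own. Each camera call takes 0.05 s, during which the arm holds its last target.

## Working session

There is one attempt and no reset: what is moved stays moved. The work goes in short steps, Python scripts to look and compute and a tool call to move; the robot and the scene stay as the last step left them, time stands still between calls to the robot, and variables do not carry over. Pictures are saved under pics/ and viewed, and the job is handed in when it is done.

Besides the shell and the picture viewer there is one more tool, called as name(argument=value, ...), one argument or row to a line, values as JSON. apply_moves: Moves the arm, as the interface text tells. Its arguments: {"type":"object","properties":{"increments":{"type":"array","items":{"type":"object","properties":{"x":{"type":"number"},"y":{"type":"number"},"z":{"type":"number"},"ax":{"type":"number"},"ay":{"type":"number"},"az":{"type":"number"},"grip":{"type":"number"}}}}},"required":["increments"]}

```bash
mkdir -p pics; ls; cat > h.py <<'E'
import numpy as np,cv2
from bench import ctrl, vision, ticket, find_in, regions_of, pinpoint
def snap(c,f):
    im=vision.camera(c); cv2.imwrite('pics/'+f,im[:,:,::-1]); return im
E
python3 - <<'E'
from h import *
snap('top','t0.png');snap('side','s0.png')
for c in('top','side'):
    p=vision.camera_params(c);print(c,p)
o=ctrl.get_obs();print(o)
E
```

```text
pics
top {'intrinsics': array([[588.77139536,   0.        , 312.76132062],
       [  0.        , 588.77139536, 233.81217669],
       [  0.        ,   0.        ,   1.        ]]), 'k1': -0.04422246613893055, 'R': array([[ 0.01639308, -0.9997911 , -0.01220766],
       [-0.99742979, -0.01550021, -0.06995403],
       [ 0.06975019,  0.01332304, -0.99747552]]), 't': array([0.02274292, 0.50024503, 1.38705878])}
side {'intrinsics': array([[462.16360336,   0.        , 314.65119096],
       [  0.        , 462.16360336, 239.60217729],
       [  0.        ,   0.        ,   1.        ]]), 'k1': -0.015998771461350498, 'R': array([[-0.96427251, -0.26457297, -0.01340402],
       [-0.19040739,  0.72736804, -0.65930324],
       [ 0.18418347, -0.63319576, -0.75175766]]), 't': array([0.50089725, 0.11379071, 0.84945955])}
{'time_s': 0.1, 'q': array([-1.34731751e+00,  1.81463412e-01,  1.60789997e+00,  1.69630506e-05,
        1.35377305e+00, -2.06298903e-01]), 'dq': array([ 0.00015268, -0.00021996, -0.00113795, -0.00105189, -0.00067211,
        0.00103051]), 'joint_efforts': array([ 9.29281632e-04, -4.45872581e+01, -3.52238560e+01, -9.41745293e-05,
        4.21539880e-03, -2.50596344e-06]), 'eef_pos': array([ 0.23950483, -0.52225585,  0.25547996]), 'eef_rot': array([ 0.59550539, -0.5947318 ,  0.38226674, -0.38149646]), 'wrist_force': array([-0.29576367, -0.60539013, -0.16334835]), 'torque': array([0.05123835, 0.00760133, 0.0203844 ]), 'opening': 0.9991317725995316}
```

View pics/t0.png

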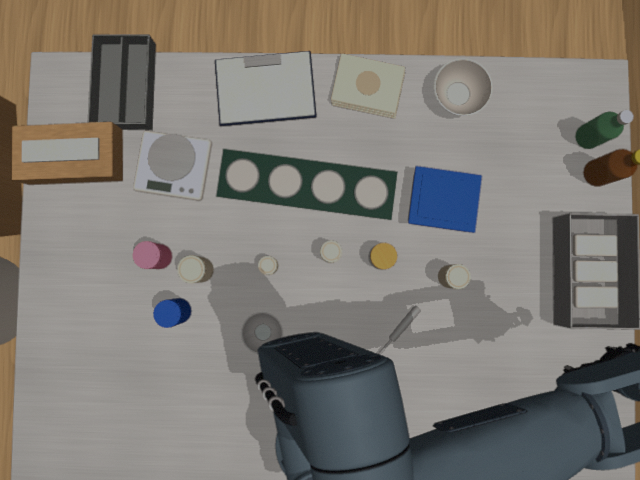

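View pics/s0.png

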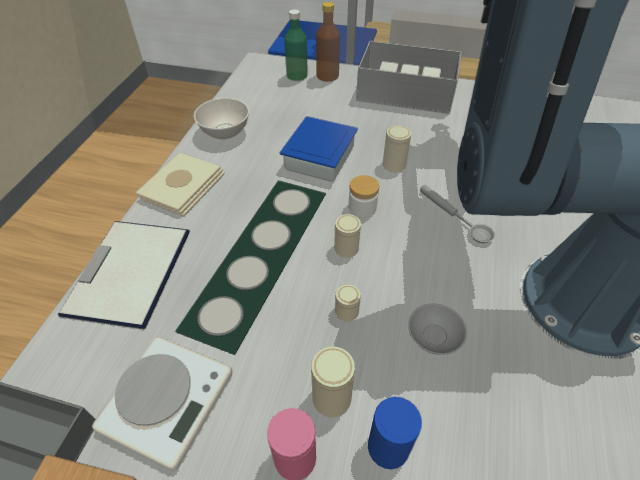

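Top view: the scale is at (172,165), at the left (+y) end next to pad_a, and the blue-lid tub is at the other end. The pads are at (242,175), (285,181), (328,187) and (371,192). The cream cans are at (192,269), (268,265), (331,251) and (457,276). The pink (150,255) and blue (171,312) look-alikes and the jar (383,256) must stay put. Next I'll measure poses and sizes.

```bash
cat >> h.py <<'E'
from scipy.optimize import minimize
P={c:vision.camera_params(c) for c in('top','side')}
def proj(c,X):
    p=P[c];X=np.atleast_2d(X)@p['R'].T+p['t'];s=X[:,:2]/X[:,2:]
    s=s*(1+p['k1']*(s**2).sum(1,keepdims=True));K=p['intrinsics']
    return np.c_[s[:,0]*K[0,0]+K[0,2],s[:,1]*K[1,1]+K[1,2]]
def back(c,uv,z):
    p=P[c];K=p['intrinsics'];d=np.array([(uv[0]-K[0,2])/K[0,0],(uv[1]-K[1,2])/K[1,1]]);s=d.copy()
    for _ in range(20): s=d/(1+p['k1']*(s@s))
    r=p['R'].T@np.r_[s,1];o=-p['R'].T@p['t'];return (o+r*(z-o[2])/r[2])[:2]
A=np.linspace(0,2*np.pi,60,endpoint=False)
def hull(c,x,y,z0,r,h):
    pts=np.vstack([np.c_[x+r*np.cos(A),y+r*np.sin(A),0*A+z] for z in(z0,z0+h)])
    return cv2.convexHull(proj(c,pts).astype(np.float32))
def area_cmp(m,hl):
    g=np.zeros((480*4,640*4),np.uint8);cv2.fillConvexPoly(g,np.round((hl[:,0]+.5)*4).astype(np.int32),1)
    M=cv2.resize(m.astype(np.uint8),(2560,1920),interpolation=cv2.INTER_NEAREST)
    return (g&M).sum()/(g|M).sum()
def fit(masks,x,y,z0,r,h):
    f=lambda v:-sum(area_cmp(m,hull(c,v[0],v[1],z0,r,h)) for c,m in masks.items())/len(masks)
    s=minimize(f,[x,y],method='Nelder-Mead',options=dict(initial_simplex=[[x,y],[x+.008,y],[x,y+.008]],xatol=2e-4,fatol=1e-4,maxiter=60))
    return s.x,-s.fun
DIM={'can_smallest_mid':(.022,.055),'can_second_mid':(.025,.075),'can_third_mid':(.028,.095),'can_largest_mid':(.031,.115)}
E
python3 - <<'E'
from h import *
import pickle
D={}
for c in('top','side'):
    vision.camera(c)
    for n in list(DIM)+['jar_mid','pad_a','scale']:
        D[c,n]=regions_of(c,n); print(c,n,[(round(r['p'],2),[round(float(v)) for v in r['rect']],int(r['mask'].sum())) for r in D[c,n][:7]])
pickle.dump(D,open('d.pkl','wb'))
E
```

```text
top can_smallest_mid [(0.72, [266, 264, 20, 14], 276)]
top can_second_mid [(0.76, [330, 252, 27, 16], 361)]
top can_third_mid [(0.55, [453, 276, 34, 22], 662)]
top can_largest_mid [(0.93, [154, 255, 44, 28], 920), (0.86, [195, 266, 32, 29], 759), (0.64, [171, 315, 38, 34], 900)]
top jar_mid [(0.95, [383, 252, 30, 28], 649)]
top pad_a [(0.97, [369, 190, 36, 36], 929), (0.87, [329, 187, 33, 34], 916)]
top scale [(0.57, [172, 165, 79, 68], 4250)]
side can_smallest_mid [(0.95, [347, 301, 27, 33], 806)]
side can_second_mid [(0.75, [349, 234, 29, 41], 985), (0.57, [364, 198, 26, 41], 1067)]
side can_third_mid [(0.91, [398, 149, 26, 47], 1065)]
side can_largest_mid [(0.94, [396, 434, 48, 72], 3025), (0.69, [293, 443, 49, 73], 2855), (0.6, [331, 382, 46, 68], 2614)]
side jar_mid [(0.79, [365, 196, 26, 41], 1100)]
side pad_a [(0.96, [221, 317, 50, 41], 1415), (0.7, [248, 274, 45, 35], 1154), (0.69, [273, 234, 44, 32], 937), (0.57, [291, 203, 38, 26], 757)]
side scale [(0.94, [162, 402, 145, 135], 10714), (0.18, [219, 316, 49, 41], 1408)]
```

```bash
python3 - <<'E'
from h import *
import pickle
D=pickle.load(open('d.pkl','rb'))
pick={'can_smallest_mid':(0,0),'can_second_mid':(0,0),'can_third_mid':(0,0),'can_largest_mid':(1,2)}
T=cv2.imread('pics/t0.png');S=cv2.imread('pics/s0.png');I={'top':T.copy(),'side':S.copy()}
big={c:cv2.resize(I[c],None,fx=4,fy=4,interpolation=cv2.INTER_CUBIC) for c in I}
def dr(hl,c,col): cv2.polylines(big[c],[np.round((hl[:,0]+.5)*4).astype(np.int32)],True,col,1)
for n,(i,j) in pick.items():
    r,h=DIM[n];m={'top':D['top',n][i]['mask'],'side':D['side',n][j]['mask']}
    x0=back('side',D['side',n][j]['rect'][:2],h/2)
    out=[]
    for ms in ({'side':m['side']},{'top':m['top']},m):
        out.append(fit(ms,*x0,0,r,h))
    print(n,[(np.round(v*1000,1),round(s,3)) for v,s in out])
    v=out[2][0]
    for n2,(r2,h2) in DIM.items():
        if abs(h2-h)<.021 : print('   ',n2,round(fit(m,*v,0,r2,h2)[1],3))
    for c in big: dr(hull(c,*v,0,r,h),c,(0,0,255))
# pads: threshold within mat in both
for c,g in {'top':[(242,175),(285,181),(328,187),(371,192)],'side':[(221,316),(248,272),(271,235),(292,202)]}.items():
    for u in g:
        gray=cv2.cvtColor(I[c],cv2.COLOR_BGR2GRAY).astype(np.uint8)
        mk=(gray>120).astype(np.uint8);k,lab,st,ce=cv2.connectedComponentsWithStats(mk)
        l=lab[u[1],u[0]];m=lab==l
        v,s=fit({c:m},*back(c,u,.006),.003,.041,.003)
        print('pad',c,st[l][:],np.round(v*1000,1),round(s,3)); dr(hull(c,*v,.003,.041,.003),c,(255,0,0))
cv2.imwrite('pics/ot.png',big['top'][560:1260,480:1960][:, :][::2,::2] if 0 else cv2.resize(big['top'][560:1200,640:1960],(800,388)))
cv2.imwrite('pics/os.png',cv2.resize(big['side'][440:1720,700:1700],(469,600)))
for nm,c,u,w in(('c0','side',(347,302),40),('c1','side',(347,235),40),('c2','side',(397,148),40),('c3','side',(332,380),40)):pass
cr=[big['side'][4*(v-45):4*(v+45),4*(u-35):4*(u+35)] for u,v in((347,302),(347,235),(397,148),(332,380))]
crt=[cv2.resize(big['top'][4*(v-25):4*(v+25),4*(u-35):4*(u+35)],None,fx=1,fy=1) for u,v in((268,262),(331,251),(457,276),(192,268))]
im=np.vstack([np.hstack(cr),np.hstack(crt)]);cv2.imwrite('pics/crops.png',cv2.resize(im,(800,400)))
E
```

```text
can_smallest_mid [(array([423. , 132.9]), np.float64(0.949)), (array([424.5, 135.6]), np.float64(0.867)), (array([423.3, 134.3]), np.float64(0.887))]
    can_smallest_mid 0.887
    can_second_mid 0.654
can_second_mid [(array([457.4, -14.2]), np.float64(0.949)), (array([458. , -10.8]), np.float64(0.908)), (array([457.3, -11. ]), np.float64(0.913))]
    can_smallest_mid 0.773
    can_second_mid 0.913
    can_third_mid 0.699
can_third_mid [(array([ 404.7, -300.4]), np.float64(0.958)), (array([ 405.1, -297.6]), np.float64(0.949)), (array([ 404.7, -298.7]), np.float64(0.944))]
    can_second_mid 0.769
    can_third_mid 0.944
    can_largest_mid 0.737
can_largest_mid [(array([410.3, 298.6]), np.float64(0.975)), (array([410.9, 298.8]), np.float64(0.889)), (array([410.4, 298.2]), np.float64(0.93))]
    can_third_mid 0.818
    can_largest_mid 0.93
pad top [227 160  31  31 750] [641.2 204.9] 0.835
pad top [270 166  31  31 755] [629.7 101.6] 0.834
pad top [313 171  31  31 759] [617.5  -3.1] 0.836
pad top [356 177  31  31 764] [ 605.6 -107.4] 0.839
pad side [ 199  298   43   36 1193] [643.3 199.1] 0.841
pad side [228 257  39  31 960] [630.8  94.8] 0.836
pad side [253 221  36  28 790] [617.7  -9.3] 0.837
pad side [274 190  35  24 653] [ 606.  -114.1] 0.834
```

View pics/crops.png

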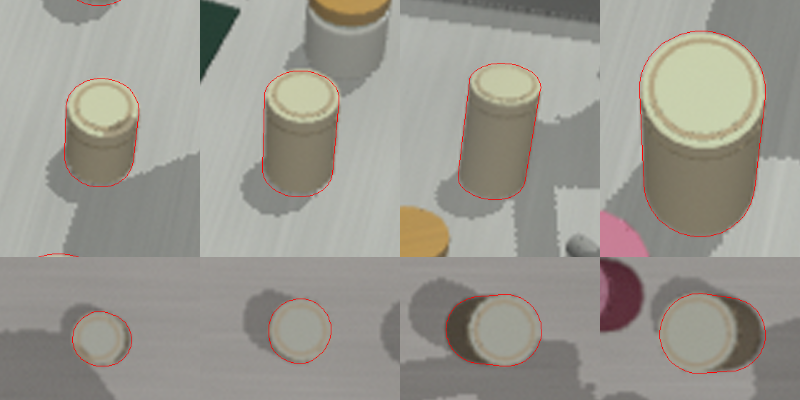

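View pics/ot.png

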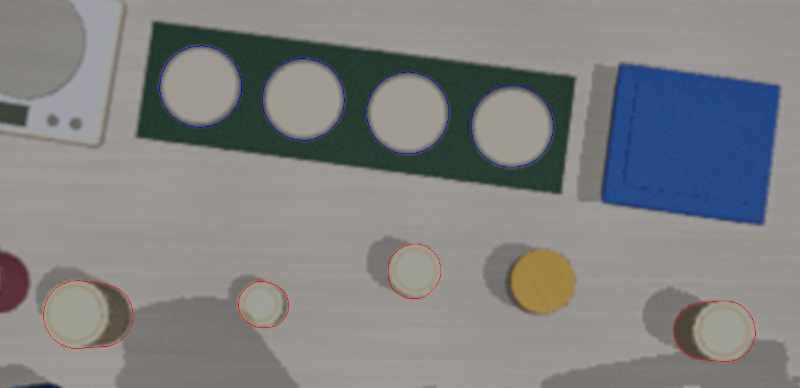

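```bash
python3 - <<'E'
from h import *
for c,g in {'top':[(242,175),(285,181),(328,187),(371,192)],'side':[(221,316),(248,272),(271,235),(292,202)]}.items():
    I=cv2.imread('pics/%s0.png'%c[0]).astype(int)
    for u in g:
        w=I[u[1]-3:u[1]+4,u[0]-3:u[0]+4].reshape(-1,3).mean(0)
        gr=np.array([0,0,0])
        # local mat colour
        patch=I[u[1]-32:u[1]+33,u[0]-35:u[0]+36].reshape(-1,3)
        green=patch[(patch[:,1]>patch[:,2]+12)&(patch[:,1]>patch[:,0])]
        mt=np.median(green,axis=0)
        t=((I-mt)@(w-mt))/((w-mt)@(w-mt))
        k,lab,st,ce=cv2.connectedComponentsWithStats((t>.5).astype(np.uint8),connectivity=4)
        m=lab==lab[u[1],u[0]]
        v,s=fit({c:m},*back(c,u,.006),.003,.041,.003)
        print(c,w.round(),mt,st[lab[u[1],u[0]]],np.round(v*1000,1),round(s,3),np.round(back(c,ce[lab[u[1],u[0]]],.006)*1000,1))
    
    vision.camera(c)
    for q in('pad_a','scale'): print([ (round(r['p'],2),np.round(back(c,r['xy'],.003)*1000)) for r in pinpoint(c,q)])
E
```

```text
top [146. 152. 157.] [48. 57. 38.] [227 160  32  31 804] [641.8 204.5] 0.895 [641.3 204.7]
top [146. 154. 158.] [49. 58. 39.] [269 165  33  32 816] [629.  101.2] 0.902 [628.9 100.5]
top [147. 154. 158.] [49. 59. 39.] [312 171  33  32 819] [617.5  -3.1] 0.902 [616.4  -3.6]
top [147. 154. 158.] [50. 59. 39.] [355 177  33  32 817] [ 603.8 -107.7] 0.896 [ 603.9 -107.8]
[(0.97, array([638., 203.])), (0.95, array([ 609., -103.])), (0.81, array([622.,   2.])), (0.68, array([628.,  98.]))]
[(0.68, array([663., 375.]))]
side [168. 179. 180.] [53. 64. 40.] [ 199  298   43   36 1204] [642.2 199.3] 0.847 [640.2 204.2]
side [168. 179. 180.] [52. 63. 39.] [ 228  257   40   32 1004] [628.8  96. ] 0.87 [627.4 100.6]
side [167. 179. 180.] [52. 63. 39.] [253 221  37  28 819] [617.9  -8.5] 0.866 [615.2  -4. ]
side [167. 179. 180.] [52. 63. 39.] [274 190  35  25 677] [ 605.3 -111.7] 0.86 [ 603.1 -108.4]
[(0.91, array([615.,  -9.])), (0.85, array([628., 105.])), (0.67, array([ 613., -109.])), (0.62, array([646., 204.])), (0.54, array([459., -43.]))]
[(0.81, array([659., 373.]))]
```

```bash
cat >> h.py <<'E'
from scipy.spatial.transform import Rotation as Ro
PAD={'a':(.6405,.2044),'b':(.6282,.1005),'c':(.616,-.0038),'d':(.6036,-.1081)}
def cur():
    o=ctrl.get_obs();w=o['eef_rot'];return o,np.array(o['eef_pos']),Ro.from_quat([w[1],w[2],w[3],w[0]])
def plan(*pts,sgn=1):
    o,p,R=cur()
    xd=sgn*np.array([.9931,-.1175,0]);zd=np.array([0,0,-1.]);T=Ro.from_matrix(np.c_[xd,np.cross(zd,xd),zd])
    rv=(R.inv()*T).as_rotvec()
    print('t',round(o['time_s'],2),'p',p.round(4),'q',np.round(o['q'],2),'open',round(o['opening'],3),'F',np.round(o['wrist_force'],1),'rot',rv.round(3))
    for q in pts: print(' ',q,'->',(R.inv().apply(np.array(q)-p)*100).round(2))
E
python3 - <<'E'
from h import *
o,p,R=cur();print(R.as_matrix().round(3))
for n,u in(('pink',(150,255)),('blue',(171,310))): print(n,back('top',u,.115))
print('bowl',back('top',(262,332),.03),'jar',back('top',(383,256),.07))
plan((.4233,.134,.25),sgn=1);plan((.4233,.134,.25),(.4233,.134,.04),sgn=-1)
E
```

```text
[[ 0.417  0.     0.909]
 [-0.909 -0.     0.417]
 [ 0.    -1.     0.   ]]
pink [0.4400191  0.39154764]
blue [0.31907118 0.340485  ]
bowl [0.26646355 0.14573734] jar [ 0.44775239 -0.13156941]
t 1.2 p [ 0.2396 -0.5227  0.2563] q [-1.35  0.18  1.61  0.    1.35 -0.21] open 0.999 F [ 0.2 -0.3 -0.9] rot [-1.42  -0.797 -0.797]
  (0.4233, 0.134, 0.25) -> [-52.04   0.63  44.06]
t 1.2 p [ 0.2396 -0.5227  0.2563] q [-1.35  0.18  1.61  0.    1.35 -0.21] open 0.999 F [ 0.2 -0.3 -0.9] rot [-0.898  1.6    1.6  ]
  (0.4233, 0.134, 0.25) -> [-52.04   0.63  44.06]
  (0.4233, 0.134, 0.04) -> [-52.04  21.63  44.06]
```

"y along the fingers" means the approach axis is tool y, and it does point down in the measured pose. I'll fix the plan's target orientation to match.

```bash
sed -i 's/zd=np.array(\[0,0,-1.\]);T=.*/yd=np.array([0,0,-1.]);T=Ro.from_matrix(np.c_[xd,yd,np.cross(xd,yd)])/' h.py
python3 - <<'E'
from h import *
plan((.4233,.134,.25),sgn=-1);plan((.4233,.134,.25),(.4233,.134,.04))
E
```

```text
t 1.2 p [ 0.2396 -0.5227  0.2563] q [-1.35  0.18  1.61  0.    1.35 -0.21] open 0.999 F [ 0.2 -0.3 -0.9] rot [-0.     2.118 -0.   ]
  (0.4233, 0.134, 0.25) -> [-52.04   0.63  44.06]
t 1.2 p [ 0.2396 -0.5227  0.2563] q [-1.35  0.18  1.61  0.    1.35 -0.21] open 0.999 F [ 0.2 -0.3 -0.9] rot [-0.    -1.023  0.   ]
  (0.4233, 0.134, 0.25) -> [-52.04   0.63  44.06]
  (0.4233, 0.134, 0.04) -> [-52.04  21.63  44.06]
```

apply_moves(
  increments=[
    {"x": -52.0,"y": 0.6,"z": 44.1,"ay": -1.023},
    {"x": -52.0,"y": 0.6,"z": 44.1,"ay": -1.023},
    {"x": -52.0,"y": 0.6,"z": 44.1,"ay": -1.023},
    {"x": -52.0,"y": 0.6,"z": 44.1,"ay": -1.023},
    {"x": -52.0,"y": 0.6,"z": 44.1,"ay": -1.023},
    {"x": -52.0,"y": 0.6,"z": 44.1,"ay": -1.023},
    {"x": -52.0,"y": 0.6,"z": 44.1,"ay": -1.023},
    {"x": -52.0,"y": 0.6,"z": 44.1,"ay": -1.023},
    {"x": -52.0,"y": 0.6,"z": 44.1,"ay": -1.023},
    {"x": -52.0,"y": 0.6,"z": 44.1,"ay": -1.023},
    {"x": -52.0,"y": 0.6,"z": 44.1,"ay": -1.023},
    {"x": -52.0,"y": 0.6,"z": 44.1,"ay": -1.023},
  ],
)

```text
invalid input
```

```bash
python3 - <<'E'
from h import *
plan((.4233,.134,.25),(.4233,.134,.042))
E
```

```text
t 1.2 p [ 0.2396 -0.5227  0.2563] q [-1.35  0.18  1.61  0.    1.35 -0.21] open 0.999 F [ 0.2 -0.3 -0.9] rot [-0.    -1.023  0.   ]
  (0.4233, 0.134, 0.25) -> [-52.04   0.63  44.06]
  (0.4233, 0.134, 0.042) -> [-52.04  21.43  44.06]
```

apply_moves(
  increments=[
    {"x": -52.0,"y": 0.6,"z": 44.1,"ax": 0,"ay": -1.023,"az": 0,"grip": 0},
    {"x": -52.0,"y": 0.6,"z": 44.1,"ax": 0,"ay": -1.023,"az": 0,"grip": 0},
  ],
)

```text
time_s: 1.45
eef_pos: [0.2734, -0.4012, 0.2547]
eef_rot: [0.657, -0.656, 0.263, -0.263]
wrist_force: [1.3, -0.4, 0.5]
opening: 1.0
```

```bash
python3 - <<'E'
from h import *
plan((.4233,.134,.25),(.4233,.134,.042))
E
```

```text
t 1.45 p [ 0.2734 -0.4012  0.2547] q [-1.22 -0.02  1.83  0.    1.34 -0.46] open 1.0 F [ 1.3 -0.4  0.5] rot [-0.001 -0.644 -0.   ]
  (0.4233, 0.134, 0.25) -> [-26.08   0.51  49.08]
  (0.4233, 0.134, 0.042) -> [-26.07  21.31  49.07]
```

apply_moves(
  increments=[
    {"x": -26.1,"y": 0.5,"z": 49.1,"ax": 0,"ay": -0.644,"az": 0,"grip": 0},
    {"x": -26.1,"y": 0.5,"z": 49.1,"ax": 0,"ay": -0.644,"az": 0,"grip": 0},
    {"x": -26.1,"y": 0.5,"z": 49.1,"ax": 0,"ay": -0.644,"az": 0,"grip": 0},
    {"x": -26.1,"y": 0.5,"z": 49.1,"ax": 0,"ay": -0.644,"az": 0,"grip": 0},
    {"x": -26.1,"y": 0.5,"z": 49.1,"ax": 0,"ay": -0.644,"az": 0,"grip": 0},
    {"x": -26.1,"y": 0.5,"z": 49.1,"ax": 0,"ay": -0.644,"az": 0,"grip": 0},
    {"x": -26.1,"y": 0.5,"z": 49.1,"ax": 0,"ay": -0.644,"az": 0,"grip": 0},
    {"x": -26.1,"y": 0.5,"z": 49.1,"ax": 0,"ay": -0.644,"az": 0,"grip": 0},
    {"x": -26.1,"y": 0.5,"z": 49.1,"ax": 0,"ay": -0.644,"az": 0,"grip": 0},
    {"x": -26.1,"y": 0.5,"z": 49.1,"ax": 0,"ay": -0.644,"az": 0,"grip": 0},
    {"x": -26.1,"y": 0.5,"z": 49.1,"ax": 0,"ay": -0.644,"az": 0,"grip": 0},
    {"x": -26.1,"y": 0.5,"z": 49.1,"ax": 0,"ay": -0.644,"az": 0,"grip": 0},
  ],
)

```text
time_s: 2.95
eef_pos: [0.4232, 0.1331, 0.2502]
eef_rot: [0.706, -0.706, 0.042, -0.042]
wrist_force: [-0.0, 0.2, -0.1]
opening: 1.002
```

```bash
python3 - <<'E'
from h import *
plan((.4233,.134,.25),(.4233,.134,.042))
snap('side','s1.png')
E
```

```text
t 2.95 p [0.4232 0.1331 0.2502] q [ 0.04 -0.12  1.93  0.    1.33  0.15] open 1.002 F [-0.   0.2 -0.1] rot [-0.    -0.002  0.   ]
  (0.4233, 0.134, 0.25) -> [0.   0.02 0.09]
  (0.4233, 0.134, 0.042) -> [-0.   20.82  0.08]
```

View pics/s1.png

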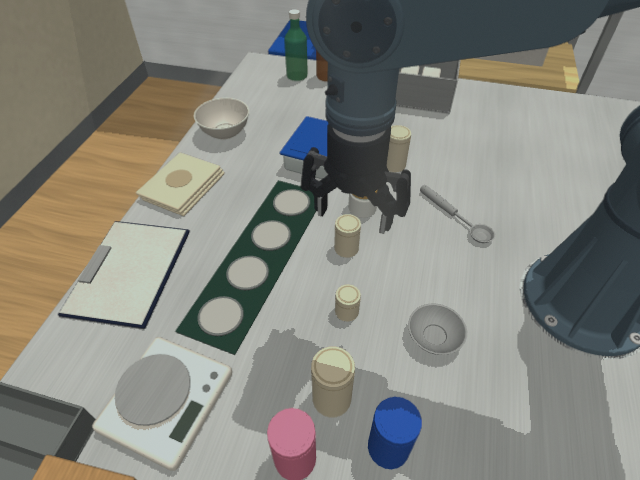

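apply_moves(
  increments=[
    {"x": 0,"y": 6,"z": 0.1,"ax": 0,"ay": 0,"az": 0,"grip": 0},
    {"x": 0,"y": 12,"z": 0.1,"ax": 0,"ay": 0,"az": 0,"grip": 0},
    {"x": 0,"y": 16,"z": 0.1,"ax": 0,"ay": 0,"az": 0,"grip": 0},
    {"x": 0,"y": 19,"z": 0.1,"ax": 0,"ay": 0,"az": 0,"grip": 0},
    {"x": 0,"y": 20.8,"z": 0.1,"ax": 0,"ay": 0,"az": 0,"grip": 0},
    {"x": 0,"y": 20.8,"z": 0.1,"ax": 0,"ay": 0,"az": 0,"grip": 0},
  ],
)

```text
time_s: 3.75
eef_pos: [0.4225, 0.133, 0.0412]
eef_rot: [0.706, -0.706, 0.044, -0.042]
wrist_force: [-0.1, -0.7, 0.7]
opening: 1.001
```

```bash
python3 - <<'E'
from h import *
plan()
a=snap('side','s2.png');b=snap('top','t2.png')
print(proj('side',[.4232,.1331,.042]),proj('top',[.4232,.1331,.042]))
im=np.hstack([cv2.resize(a[230:360,270:430],(480,390)),cv2.resize(b[200:330,190:350],(320,260))[:390] if 0 else cv2.resize(b[230:310,220:320],(312,390))])
cv2.imwrite('pics/c2.png',im[:,:,::-1])
E
```

```text
t 3.75 p [0.4225 0.133  0.0412] q [0.04 0.23 2.07 0.   0.85 0.16] open 1.001 F [-0.1 -0.7  0.7] rot [-0.    -0.004 -0.003]
[[347.12320887 297.8589077 ]] [[268.33353055 265.08201476]]
```

View pics/c2.png

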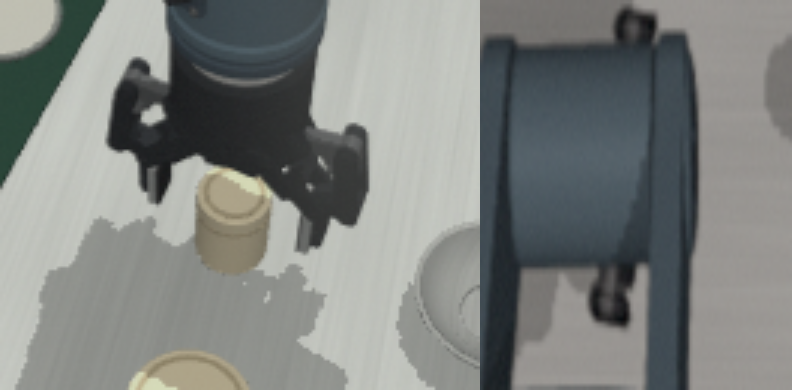

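apply_moves(
  increments=[
    {"x": 0,"y": 0,"z": 0,"ax": 0,"ay": 0,"az": 0,"grip": 1},
    {"x": 0,"y": 0,"z": 0,"ax": 0,"ay": 0,"az": 0,"grip": 1},
    {"x": 0,"y": 0,"z": 0,"ax": 0,"ay": 0,"az": 0,"grip": 1},
    {"x": 0,"y": 0,"z": 0,"ax": 0,"ay": 0,"az": 0,"grip": 1},
    {"x": 0,"y": 0,"z": 0,"ax": 0,"ay": 0,"az": 0,"grip": 1},
    {"x": 0,"y": 0,"z": 0,"ax": 0,"ay": 0,"az": 0,"grip": 1},
    {"x": 0,"y": 0,"z": 0,"ax": 0,"ay": 0,"az": 0,"grip": 1},
    {"x": 0,"y": 0,"z": 0,"ax": 0,"ay": 0,"az": 0,"grip": 1},
  ],
)

```text
time_s: 4.85
eef_pos: [0.4247, 0.1334, 0.0439]
eef_rot: [0.706, -0.706, 0.042, -0.044]
wrist_force: [-2.2, -0.7, 8.3]
opening: 0.501
```

```bash
python3 - <<'E'
from h import *
plan()
a=snap('side','s3.png')
cv2.imwrite('pics/c3.png',cv2.resize(a[230:360,270:430],(640,520))[:,:,::-1])
E
```

```text
t 4.85 p [0.4247 0.1334 0.0439] q [0.04 0.22 2.06 0.   0.85 0.16] open 0.501 F [-2.2 -0.7  8.3] rot [-0.001 -0.003  0.002]
```

View pics/c3.png

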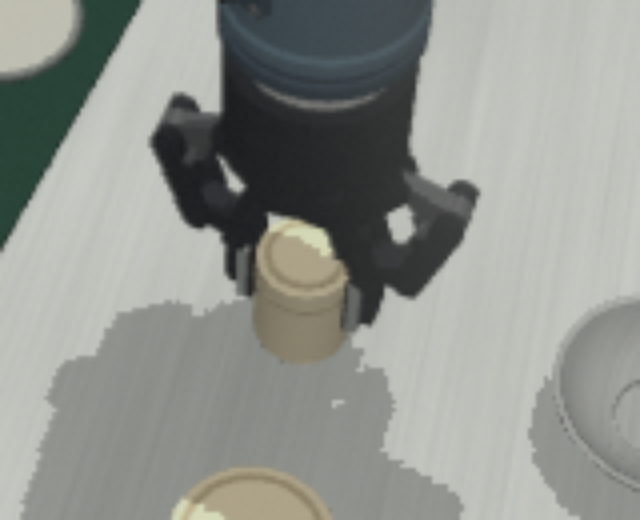

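apply_moves(
  increments=[
    {"x": 0,"y": -2,"z": 0,"ax": 0,"ay": 0,"az": 0,"grip": 1},
    {"x": 0,"y": -5,"z": 0,"ax": 0,"ay": 0,"az": 0,"grip": 1},
    {"x": 0,"y": -8,"z": 0,"ax": 0,"ay": 0,"az": 0,"grip": 1},
    {"x": 0,"y": -8,"z": 0,"ax": 0,"ay": 0,"az": 0,"grip": 1},
  ],
)

```text
time_s: 5.4
eef_pos: [0.4264, 0.1336, 0.1262]
eef_rot: [0.706, -0.705, 0.04, -0.045]
wrist_force: [0.5, -0.2, -1.9]
opening: 0.5
```

```bash
python3 - <<'E'
from h import *
plan((.6405,.2044,.124),(.6405,.2044,.0515))
a=snap('side','s4.png')
cv2.imwrite('pics/c4.png',cv2.resize(a[150:350,270:430],(480,600))[:,:,::-1])
r=regions_of('side','can_smallest_mid');print([(x['p'],x['rect']) for x in r])
r=pinpoint('side','can_smallest_mid');print(r)
print(proj('side',[.4247,.133,.1075]))
E
```

```text
t 5.4 p [0.4264 0.1336 0.1262] q [0.04 0.06 2.04 0.   1.04 0.16] open 0.5 F [ 0.5 -0.2 -1.9] rot [-0.002 -0.003  0.008]
  (0.6405, 0.2044, 0.124) -> [20.4   0.39  9.6 ]
  (0.6405, 0.2044, 0.0515) -> [20.35  7.64  9.59]
[(0.77, [343.1, 273.1, 23.4, 39.3])]
[{'xy': [346.0, 273.5], 'p': 0.84}]
[[347.81839379 275.22198327]]
```

View pics/c4.png

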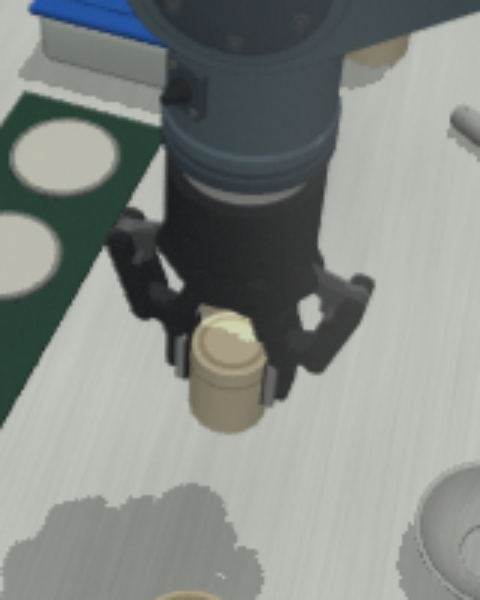

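apply_moves(
  increments=[
    {"x": 5.1,"y": 0,"z": 2.4,"ax": 0,"ay": -0.003,"az": 0.008,"grip": 1},
    {"x": 10.2,"y": 0.1,"z": 4.8,"ax": 0,"ay": -0.003,"az": 0.008,"grip": 1},
    {"x": 15.3,"y": 0.2,"z": 7.2,"ax": 0,"ay": -0.003,"az": 0.008,"grip": 1},
    {"x": 19,"y": 0.3,"z": 9,"ax": 0,"ay": -0.003,"az": 0.008,"grip": 1},
    {"x": 20.4,"y": 0.4,"z": 9.6,"ax": 0,"ay": -0.003,"az": 0.008,"grip": 1},
    {"x": 20.4,"y": 0.4,"z": 9.6,"ax": 0,"ay": -0.003,"az": 0.008,"grip": 1},
    {"x": 20.4,"y": 0.4,"z": 9.6,"ax": 0,"ay": -0.003,"az": 0.008,"grip": 1},
  ],
)

```text
time_s: 6.42
eef_pos: [0.6363, 0.2038, 0.1177]
eef_rot: [0.706, -0.706, 0.045, -0.038]
wrist_force: [0.0, 0.4, -0.9]
opening: 0.495
```

```bash
python3 - <<'E'
from h import *
plan((.6405,.2044,.0515),(.6405,.2044,.07))
r=regions_of('side','can_smallest_mid')
E
```

```text
t 6.42 p [0.6363 0.2038 0.1177] q [0.13 0.53 1.45 0.   1.18 0.25] open 0.495 F [ 0.   0.4 -0.9] rot [ 0.   -0.   -0.01]
  (0.6405, 0.2044, 0.0515) -> [0.47 6.61 0.11]
  (0.6405, 0.2044, 0.07) -> [0.46 4.76 0.11]
```

apply_moves(
  increments=[
    {"x": 0.5,"y": 2.5,"z": 0.1,"ax": 0,"ay": 0,"az": -0.01,"grip": 1},
    {"x": 0.5,"y": 4.5,"z": 0.1,"ax": 0,"ay": 0,"az": -0.01,"grip": 1},
    {"x": 0.5,"y": 6.0,"z": 0.1,"ax": 0,"ay": 0,"az": -0.01,"grip": 1},
    {"x": 0.5,"y": 6.0,"z": 0.1,"ax": 0,"ay": 0,"az": -0.01,"grip": 1},
    {"x": 0.5,"y": 6.0,"z": 0.1,"ax": 0,"ay": 0,"az": -0.01,"grip": 1},
  ],
)

```text
time_s: 7.1
eef_pos: [0.6415, 0.2044, 0.0588]
eef_rot: [0.706, -0.706, 0.041, -0.042]
wrist_force: [0.3, 0.3, -0.7]
opening: 0.503
```

```bash
python3 - <<'E'
from h import *
plan((.6405,.2044,.0505))
a=snap('side','s5.png')
cv2.imwrite('pics/c5.png',cv2.resize(a[220:360,150:310],(640,560))[:,:,::-1])
E
```

```text
t 7.1 p [0.6415 0.2044 0.0588] q [ 0.13  0.61  1.46 -0.    1.07  0.25] open 0.503 F [ 0.3  0.3 -0.7] rot [-0.    -0.     0.002]
  (0.6405, 0.2044, 0.0505) -> [-0.1   0.83 -0.01]
```

View pics/c5.png

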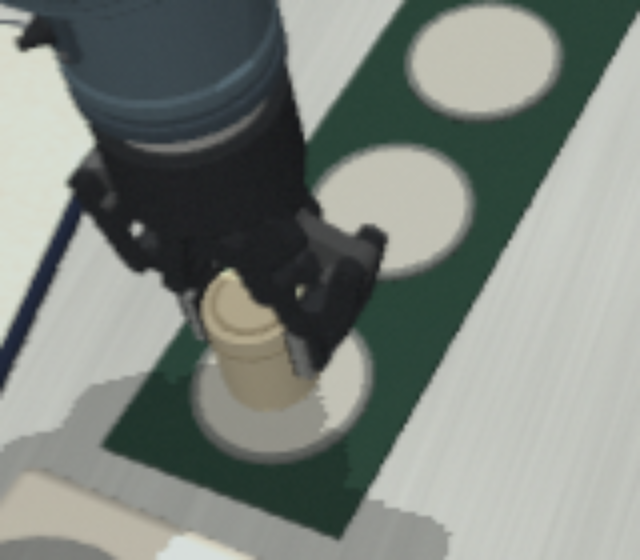

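apply_moves(
  increments=[
    {"x": -0.1,"y": 0.4,"z": 0,"ax": 0,"ay": 0,"az": 0,"grip": 1},
    {"x": -0.1,"y": 0.7,"z": 0,"ax": 0,"ay": 0,"az": 0,"grip": 1},
    {"x": -0.1,"y": 0.7,"z": 0,"ax": 0,"ay": 0,"az": 0,"grip": 1},
  ],
)

```text
time_s: 7.52
eef_pos: [0.6405, 0.2045, 0.0518]
eef_rot: [-0.706, 0.706, -0.041, 0.042]
wrist_force: [-0.3, -0.3, -0.9]
opening: 0.503
```

```bash
python3 - <<'E'
from h import *
plan((.6405,.2044,.0505))
a=snap('side','s6.png')
b=cv2.resize(a[220:360,150:310],(640,560))
def dr(hl,col): cv2.polylines(b,[np.round((hl[:,0]+.5-[150,220])*4).astype(np.int32)],True,col,1)
dr(hull('side',.6405,.2044,.006,.041,.0001),(255,0,0))
dr(hull('side',.6405,.2044,.007,.022,.055),(255,0,0))
cv2.imwrite('pics/c6.png',b[:,:,::-1])
E
```

```text
t 7.53 p [0.6405 0.2045 0.0518] q [ 0.13  0.62  1.46 -0.    1.06  0.25] open 0.503 F [-0.3 -0.3 -0.9] rot [-0.    -0.     0.002]
  (0.6405, 0.2044, 0.0505) -> [ 0.    0.13 -0.01]
```

View pics/c6.png

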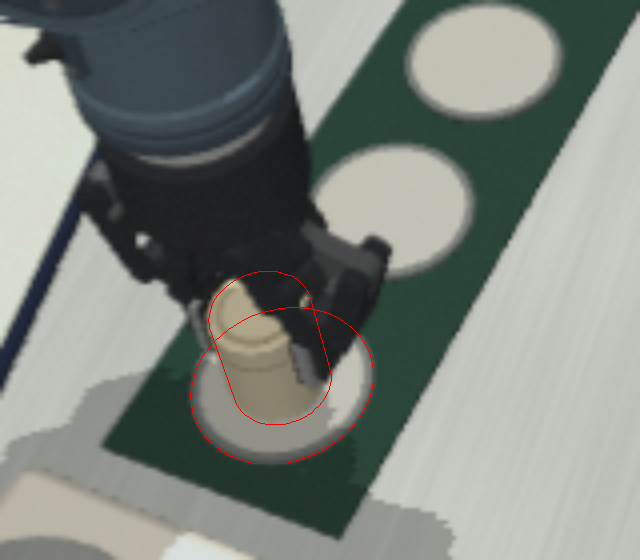

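apply_moves(
  increments=[
    {"x": 0,"y": 0.15,"z": 0.1,"ax": 0,"ay": 0,"az": 0.002,"grip": 1},
    {"x": 0,"y": 0.25,"z": 0.1,"ax": 0,"ay": 0,"az": 0.002,"grip": 1},
    {"x": 0,"y": 0.25,"z": 0.1,"ax": 0,"ay": 0,"az": 0.002,"grip": 1},
  ],
)

```text
time_s: 7.95
eef_pos: [0.6409, 0.2056, 0.05]
eef_rot: [0.706, -0.706, 0.042, -0.042]
wrist_force: [-1.1, 0.7, 3.2]
opening: 0.498
```

apply_moves(
  increments=[
    {"x": 0,"y": 0,"z": 0,"ax": 0,"ay": 0,"az": 0,"grip": 0.7},
    {"x": 0,"y": 0,"z": 0,"ax": 0,"ay": 0,"az": 0,"grip": 0},
    {"x": 0,"y": 0,"z": 0,"ax": 0,"ay": 0,"az": 0,"grip": 0},
    {"x": 0,"y": 0,"z": 0,"ax": 0,"ay": 0,"az": 0,"grip": 0},
    {"x": 0,"y": 0,"z": 0,"ax": 0,"ay": 0,"az": 0,"grip": 0},
    {"x": 0,"y": 0,"z": 0,"ax": 0,"ay": 0,"az": 0,"grip": 0},
  ],
)

```text
time_s: 8.7
eef_pos: [0.6409, 0.2056, 0.05]
eef_rot: [0.706, -0.706, 0.042, -0.042]
wrist_force: [-0.1, 0.2, -0.2]
opening: 0.997
```

apply_moves(
  increments=[
    {"x": 0,"y": -3,"z": 0,"ax": 0,"ay": 0,"az": 0,"grip": 0},
    {"x": 0,"y": -9,"z": 0,"ax": 0,"ay": 0,"az": 0,"grip": 0},
    {"x": 0,"y": -15,"z": 0,"ax": 0,"ay": 0,"az": 0,"grip": 0},
    {"x": 0,"y": -20,"z": 0,"ax": 0,"ay": 0,"az": 0,"grip": 0},
    {"x": 0,"y": -20,"z": 0,"ax": 0,"ay": 0,"az": 0,"grip": 0},
  ],
)

```text
time_s: 9.32
eef_pos: [0.6436, 0.2061, 0.2566]
eef_rot: [0.707, -0.705, 0.038, -0.045]
wrist_force: [0.5, 0.5, -0.6]
opening: 1.001
```

```bash
python3 - <<'E'
from h import *
plan((.4574,-.012,.25),(.4574,-.012,.05))
a=snap('side','s7.png')
b=cv2.resize(a[220:360,150:310],(640,560))
def dr(hl,col): cv2.polylines(b,[np.round((hl[:,0]+.5-[150,220])*4).astype(np.int32)],True,col,1)
dr(hull('side',.6405,.2044,.006,.041,.0001),(255,0,0))
dr(hull('side',.6405,.2044,.006,.022,.055),(255,0,0))
cv2.imwrite('pics/c7.png',b[:,:,::-1])
E
```

```text
t 9.32 p [0.6436 0.2061 0.2566] q [0.13 0.39 1.34 0.   1.4  0.25] open 1.001 F [ 0.5  0.5 -0.6] rot [-0.003  0.     0.011]
  (0.4574, -0.012, 0.25) -> [-15.94   0.42 -23.84]
  (0.4574, -0.012, 0.05) -> [-16.15  20.42 -23.9 ]
```

View pics/c7.png

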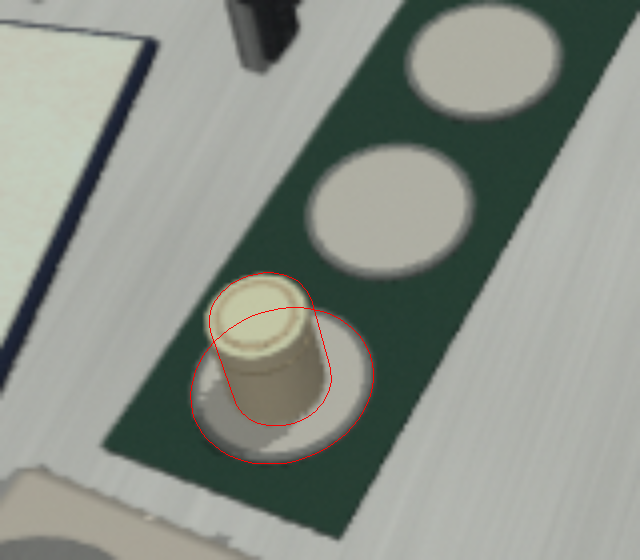

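Can one stands on pad_a, within about 2 mm of centre (the lid shows at crop (257,315)). Now the second-smallest.

apply_moves(
  increments=[
    {"x": -3.2,"y": 0.1,"z": -4.8,"ax": 0,"ay": 0,"az": 0.011,"grip": 0},
    {"x": -6.4,"y": 0.2,"z": -9.6,"ax": 0,"ay": 0,"az": 0.011,"grip": 0},
    {"x": -9.6,"y": 0.3,"z": -14.4,"ax": 0,"ay": 0,"az": 0.011,"grip": 0},
    {"x": -12.8,"y": 0.4,"z": -19.2,"ax": 0,"ay": 0,"az": 0.011,"grip": 0},
    {"x": -15,"y": 0.4,"z": -22.6,"ax": 0,"ay": 0,"az": 0.011,"grip": 0},
    {"x": -16,"y": 0.4,"z": -23.9,"ax": 0,"ay": 0,"az": 0.011,"grip": 0},
    {"x": -16,"y": 5,"z": -23.9,"ax": 0,"ay": 0,"az": 0.011,"grip": 0},
    {"x": -16,"y": 10,"z": -23.9,"ax": 0,"ay": 0,"az": 0.011,"grip": 0},
    {"x": -16,"y": 10,"z": -23.9,"ax": 0,"ay": 0,"az": 0.011,"grip": 0},
    {"x": -16,"y": 10,"z": -23.9,"ax": 0,"ay": 0,"az": 0.011,"grip": 0},
  ],
)

```text
time_s: 10.62
eef_pos: [0.4564, -0.0125, 0.1527]
eef_rot: [0.707, -0.705, 0.043, -0.04]
wrist_force: [0.8, 0.8, 0.6]
opening: 0.999
```

```bash
python3 - <<'E'
from h import *
plan((.4574,-.012,.055))
E
```

```text
t 10.62 p [ 0.4564 -0.0125  0.1527] q [-0.29  0.04  1.99  0.    1.12 -0.17] open 0.999 F [0.8 0.8 0.6] rot [-0.002  0.    -0.005]
  (0.4574, -0.012, 0.055) -> [0.14 9.77 0.04]
```

apply_moves(
  increments=[
    {"x": 0.1,"y": 4,"z": 0,"ax": 0,"ay": 0,"az": -0.005,"grip": 0},
    {"x": 0.1,"y": 8,"z": 0,"ax": 0,"ay": 0,"az": -0.005,"grip": 0},
    {"x": 0.1,"y": 9.8,"z": 0,"ax": 0,"ay": 0,"az": -0.005,"grip": 0},
    {"x": 0.1,"y": 9.8,"z": 0,"ax": 0,"ay": 0,"az": -0.005,"grip": 0},
    {"x": 0.1,"y": 9.8,"z": 0,"ax": 0,"ay": 0,"az": -0.005,"grip": 0},
    {"x": 0.1,"y": 9.8,"z": 0,"ax": 0,"ay": 0,"az": -0.005,"grip": 1},
    {"x": 0.1,"y": 9.8,"z": 0,"ax": 0,"ay": 0,"az": -0.005,"grip": 1},
    {"x": 0.1,"y": 9.8,"z": 0,"ax": 0,"ay": 0,"az": -0.005,"grip": 1},
    {"x": 0.1,"y": 9.8,"z": 0,"ax": 0,"ay": 0,"az": -0.005,"grip": 1},
    {"x": 0.1,"y": 9.8,"z": 0,"ax": 0,"ay": 0,"az": -0.005,"grip": 1},
    {"x": 0.1,"y": 9.8,"z": 0,"ax": 0,"ay": 0,"az": -0.005,"grip": 1},
    {"x": 0.1,"y": 9.8,"z": 0,"ax": 0,"ay": 0,"az": -0.005,"grip": 1},
  ],
)

```text
time_s: 12.12
eef_pos: [0.4577, -0.0126, 0.0558]
eef_rot: [0.706, -0.705, 0.041, -0.042]
wrist_force: [-2.8, 1.3, 8.7]
opening: 0.569
```

```bash
python3 - <<'E'
from h import *
plan((.6267,.1005,.15))
a=snap('side','s8.png')
cv2.imwrite('pics/c8.png',cv2.resize(a[140:280,270:430],(640,560))[:,:,::-1])
E
```

```text
t 12.12 p [ 0.4577 -0.0126  0.0558] q [-0.29  0.22  2.03  0.    0.89 -0.17] open 0.569 F [-2.8  1.3  8.7] rot [-0.001  0.001  0.001]
  (0.6267, 0.1005, 0.15) -> [15.48 -9.38 13.22]
```

View pics/c8.png

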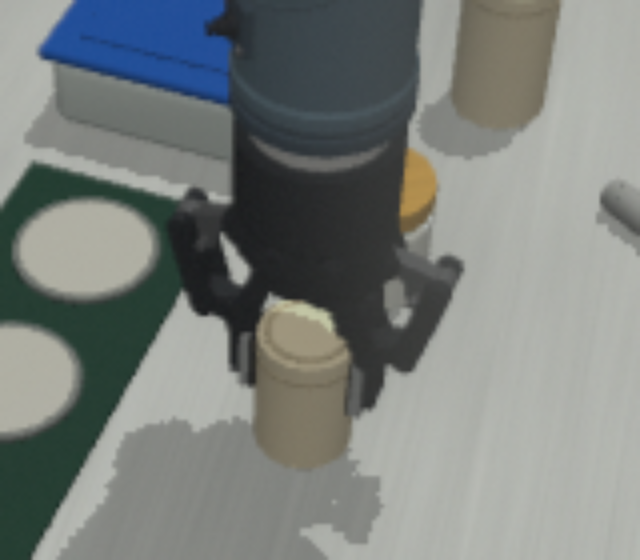

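apply_moves(
  increments=[
    {"x": 0,"y": -3,"z": 0,"ax": 0,"ay": 0,"az": 0,"grip": 1},
    {"x": 0,"y": -8,"z": 0,"ax": 0,"ay": 0,"az": 0,"grip": 1},
    {"x": 4,"y": -9.4,"z": 3.4,"ax": 0,"ay": 0,"az": 0,"grip": 1},
    {"x": 8,"y": -9.4,"z": 6.8,"ax": 0,"ay": 0,"az": 0,"grip": 1},
    {"x": 12,"y": -9.4,"z": 10.2,"ax": 0,"ay": 0,"az": 0,"grip": 1},
    {"x": 15,"y": -9.4,"z": 12.7,"ax": 0,"ay": 0,"az": 0,"grip": 1},
    {"x": 15.5,"y": -9.4,"z": 13.2,"ax": 0,"ay": 0,"az": 0,"grip": 1},
    {"x": 15.5,"y": -8,"z": 13.2,"ax": 0,"ay": 0,"az": 0,"grip": 1},
    {"x": 15.5,"y": -5,"z": 13.2,"ax": 0,"ay": 0,"az": 0,"grip": 1},
    {"x": 15.5,"y": -3,"z": 13.2,"ax": 0,"ay": 0,"az": 0,"grip": 1},
    {"x": 15.5,"y": -3,"z": 13.2,"ax": 0,"ay": 0,"az": 0,"grip": 1},
  ],
)

```text
time_s: 13.55
eef_pos: [0.6245, 0.0998, 0.0835]
eef_rot: [0.706, -0.705, 0.043, -0.04]
wrist_force: [0.8, 0.3, -2.2]
opening: 0.573
```

```bash
cat >> h.py <<'E'
def over(f,box,items):
    a=vision.camera('side');cv2.imwrite('pics/full_'+f,a[:,:,::-1]);u,v=box;b=cv2.resize(a[v:v+140,u:u+160],(640,560))
    for it in items: cv2.polylines(b,[np.round((hull('side',*it)[:,0]+.5-[u,v])*4).astype(np.int32)],True,(255,0,0),1)
    cv2.imwrite('pics/'+f,b[:,:,::-1])
E
python3 - <<'E'
from h import *
plan((.6267,.1005,.063),(.6267,.1005,.061))
o,p,R=cur();over('c9.png',(170,180),[(.6282,.1005,.006,.041,.0001),(p[0],p[1],p[2]-.0558,.025,.075)])
E
```

```text
t 13.55 p [0.6245 0.0998 0.0835] q [-0.03  0.5   1.57  0.    1.08  0.09] open 0.573 F [ 0.8  0.3 -2.2] rot [-0.001 -0.    -0.004]
  (0.6267, 0.1005, 0.063) -> [0.22 2.05 0.09]
  (0.6267, 0.1005, 0.061) -> [0.22 2.25 0.09]
```

View pics/c9.png

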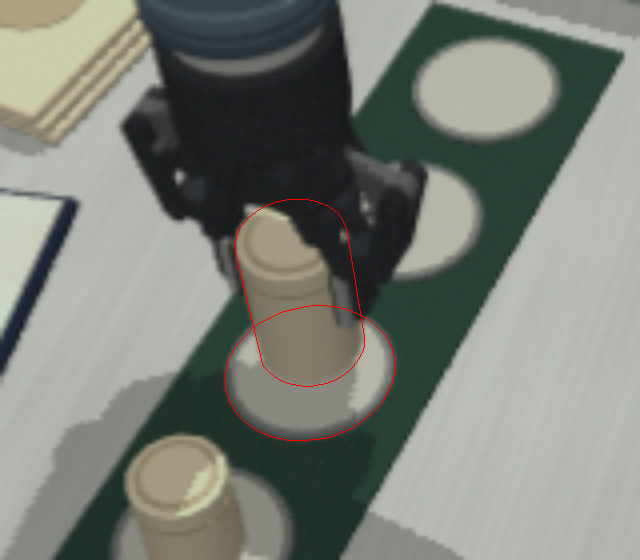

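apply_moves(
  increments=[
    {"x": 0.2,"y": 1,"z": 0.2,"ax": 0,"ay": 0,"az": -0.004,"grip": 1},
    {"x": 0.2,"y": 1.8,"z": 0.2,"ax": 0,"ay": 0,"az": -0.004,"grip": 1},
    {"x": 0.2,"y": 2.1,"z": 0.2,"ax": 0,"ay": 0,"az": -0.004,"grip": 1},
    {"x": 0.2,"y": 2.25,"z": 0.2,"ax": 0,"ay": 0,"az": -0.004,"grip": 1},
    {"x": 0.2,"y": 2.25,"z": 0.2,"ax": 0,"ay": 0,"az": -0.004,"grip": 1},
  ],
)

```text
time_s: 14.22
eef_pos: [0.6282, 0.1017, 0.0628]
eef_rot: [0.706, -0.706, 0.04, -0.043]
wrist_force: [0.5, -0.4, -2.2]
opening: 0.574
```

apply_moves(
  increments=[
    {"x": -0.15,"y": 0,"z": 0,"ax": 0,"ay": 0,"az": 0.002,"grip": 1},
    {"x": -0.15,"y": 0.12,"z": 0,"ax": 0,"ay": 0,"az": 0.002,"grip": 1},
    {"x": -0.15,"y": 0.2,"z": 0,"ax": 0,"ay": 0,"az": 0.002,"grip": 1},
    {"x": -0.15,"y": 0.2,"z": 0,"ax": 0,"ay": 0,"az": 0.002,"grip": 1},
  ],
)

```text
time_s: 14.72
eef_pos: [0.6269, 0.1019, 0.0619]
eef_rot: [0.706, -0.706, 0.041, -0.042]
wrist_force: [-2.3, -0.2, 5.7]
opening: 0.574
```

Contact shows as an upward force of 5.7 N. I'll release and back off.

apply_moves(
  increments=[
    {"x": 0,"y": 0,"z": 0,"ax": 0,"ay": 0,"az": 0,"grip": 0.7},
    {"x": 0,"y": 0,"z": 0,"ax": 0,"ay": 0,"az": 0,"grip": 0},
    {"x": 0,"y": 0,"z": 0,"ax": 0,"ay": 0,"az": 0,"grip": 0},
    {"x": 0,"y": 0,"z": 0,"ax": 0,"ay": 0,"az": 0,"grip": 0},
    {"x": 0,"y": 0,"z": 0,"ax": 0,"ay": 0,"az": 0,"grip": 0},
    {"x": 0,"y": 0,"z": 0,"ax": 0,"ay": 0,"az": 0,"grip": 0},
    {"x": 0,"y": -3,"z": 0,"ax": 0,"ay": 0,"az": 0,"grip": 0},
    {"x": 0,"y": -9,"z": 0,"ax": 0,"ay": 0,"az": 0,"grip": 0},
    {"x": 0,"y": -15,"z": 0,"ax": 0,"ay": 0,"az": 0,"grip": 0},
    {"x": 0,"y": -19,"z": 0,"ax": 0,"ay": 0,"az": 0,"grip": 0},
    {"x": 0,"y": -19,"z": 0,"ax": 0,"ay": 0,"az": 0,"grip": 0},
  ],
)

```text
time_s: 16.1
eef_pos: [0.6289, 0.1017, 0.257]
eef_rot: [0.706, -0.705, 0.038, -0.045]
wrist_force: [-0.2, 0.1, -0.6]
opening: 0.999
```

```bash
python3 - <<'E'
from h import *
plan((.4047,-.299,.25),(.4047,-.299,.07))
over('c10.png',(170,180),[(.6282,.1005,.006,.041,.0001),(.6282,.1005,.006,.025,.075)])
E
```

```text
t 16.1 p [0.6289 0.1017 0.257 ] q [-0.03  0.31  1.45  0.    1.37  0.09] open 0.999 F [-0.2  0.1 -0.6] rot [-0.002  0.     0.01 ]
  (0.4047, -0.299, 0.25) -> [-17.58   0.44 -42.43]
  (0.4047, -0.299, 0.07) -> [-17.76  18.44 -42.46]
```

View pics/c10.png

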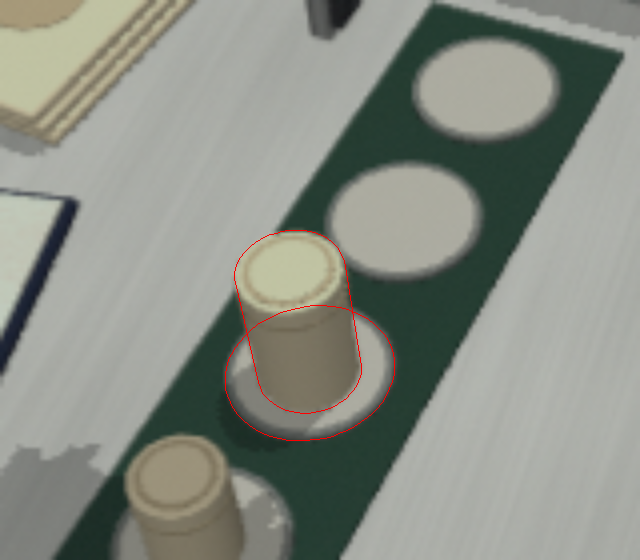

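Can two matches its predicted outline on pad_b. Next is the third can, at y −0.299.

apply_moves(
  increments=[
    {"x": -2.2,"y": 0,"z": -5.3,"ax": 0,"ay": 0,"az": 0.01,"grip": 0},
    {"x": -4.4,"y": 0.1,"z": -10.6,"ax": 0,"ay": 0,"az": 0.01,"grip": 0},
    {"x": -6.6,"y": 0.2,"z": -15.9,"ax": 0,"ay": 0,"az": 0.01,"grip": 0},
    {"x": -8.8,"y": 0.3,"z": -21.2,"ax": 0,"ay": 0,"az": 0.01,"grip": 0},
    {"x": -11,"y": 0.4,"z": -26.5,"ax": 0,"ay": 0,"az": 0.01,"grip": 0},
    {"x": -13.2,"y": 0.4,"z": -31.8,"ax": 0,"ay": 0,"az": 0.01,"grip": 0},
    {"x": -15.4,"y": 0.4,"z": -37.1,"ax": 0,"ay": 0,"az": 0.01,"grip": 0},
    {"x": -17,"y": 0.4,"z": -41,"ax": 0,"ay": 0,"az": 0.01,"grip": 0},
    {"x": -17.6,"y": 0.4,"z": -42.4,"ax": 0,"ay": 0,"az": 0.01,"grip": 0},
    {"x": -17.6,"y": 4,"z": -42.4,"ax": 0,"ay": 0,"az": 0.01,"grip": 0},
    {"x": -17.6,"y": 7,"z": -42.4,"ax": 0,"ay": 0,"az": 0.01,"grip": 0},
    {"x": -17.6,"y": 7,"z": -42.4,"ax": 0,"ay": 0,"az": 0.01,"grip": 0},
  ],
)

```text
time_s: 17.65
eef_pos: [0.4021, -0.296, 0.1791]
eef_rot: [0.709, -0.703, 0.045, -0.038]
wrist_force: [1.1, -0.3, -0.2]
opening: 1.002
```

```bash
python3 - <<'E'
from h import *
plan((.4047,-.299,.075))
E
```

```text
t 17.65 p [ 0.4021 -0.296   0.1791] q [-0.87  0.11  1.86 -0.    1.19 -0.75] open 1.002 F [ 1.1 -0.3 -0.2] rot [-0.007  0.001 -0.01 ]
  (0.4047, -0.299, 0.075) -> [ 0.4  10.4  -0.34]
```

apply_moves(
  increments=[
    {"x": 0.4,"y": 1,"z": -0.3,"ax": -0.007,"ay": 0,"az": -0.01,"grip": 0},
    {"x": 0.4,"y": 5,"z": -0.3,"ax": -0.007,"ay": 0,"az": -0.01,"grip": 0},
    {"x": 0.4,"y": 9,"z": -0.3,"ax": -0.007,"ay": 0,"az": -0.01,"grip": 0},
    {"x": 0.4,"y": 10.4,"z": -0.3,"ax": -0.007,"ay": 0,"az": -0.01,"grip": 0},
    {"x": 0.4,"y": 10.4,"z": -0.3,"ax": -0.007,"ay": 0,"az": -0.01,"grip": 0},
    {"x": 0.4,"y": 10.4,"z": -0.3,"ax": -0.007,"ay": 0,"az": -0.01,"grip": 0},
  ],
)

```text
time_s: 18.4
eef_pos: [0.4058, -0.2997, 0.0767]
eef_rot: [-0.705, 0.707, -0.04, 0.042]
wrist_force: [0.2, -0.0, 0.2]
opening: 1.001
```

```bash
python3 - <<'E'
from h import *
plan((.4047,-.299,.075))
over('c11.png',(320,80),[(.4047,-.299,0,.028,.095)])
E
```

```text
t 18.4 p [ 0.4058 -0.2997  0.0767] q [-0.87  0.27  1.91 -0.    0.96 -0.76] open 1.001 F [ 0.2 -0.   0.2] rot [0.002 0.001 0.002]
  (0.4047, -0.299, 0.075) -> [-0.12  0.17  0.06]
```

View pics/c11.png

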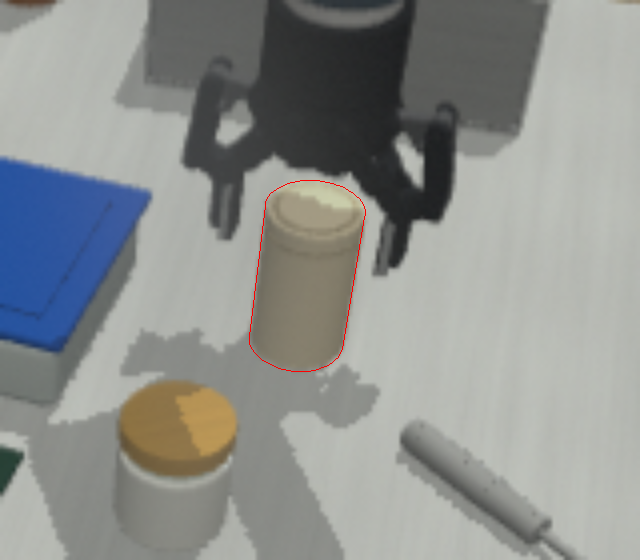

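apply_moves(
  increments=[
    {"x": -0.1,"y": 0.2,"z": 0,"ax": 0,"ay": 0,"az": 0,"grip": 1},
    {"x": -0.1,"y": 0.2,"z": 0,"ax": 0,"ay": 0,"az": 0,"grip": 1},
    {"x": -0.1,"y": 0.2,"z": 0,"ax": 0,"ay": 0,"az": 0,"grip": 1},
    {"x": -0.1,"y": 0.2,"z": 0,"ax": 0,"ay": 0,"az": 0,"grip": 1},
    {"x": -0.1,"y": 0.2,"z": 0,"ax": 0,"ay": 0,"az": 0,"grip": 1},
    {"x": -0.1,"y": 0.2,"z": 0,"ax": 0,"ay": 0,"az": 0,"grip": 1},
    {"x": -0.1,"y": 0.2,"z": 0,"ax": 0,"ay": 0,"az": 0,"grip": 1},
  ],
)

```text
time_s: 19.32
eef_pos: [0.4051, -0.3002, 0.0758]
eef_rot: [-0.705, 0.707, -0.04, 0.042]
wrist_force: [-1.4, 0.8, 6.8]
opening: 0.643
```

```bash
python3 - <<'E'
from h import *
plan((.615,-.0028,.22),(.615,-.0028,.1))
E
```

```text
t 19.32 p [ 0.4051 -0.3002  0.0758] q [-0.87  0.27  1.91 -0.    0.95 -0.76] open 0.643 F [-1.4  0.8  6.8] rot [0.003 0.001 0.003]
  (0.615, -0.0028, 0.22) -> [ 17.43 -14.47  31.93]
  (0.615, -0.0028, 0.1) -> [17.39 -2.47 31.98]
```

apply_moves(
  increments=[
    {"x": 0,"y": -4,"z": 0,"ax": 0,"ay": 0,"az": 0,"grip": 1},
    {"x": 0,"y": -9,"z": 0,"ax": 0,"ay": 0,"az": 0,"grip": 1},
    {"x": 2,"y": -13,"z": 3.5,"ax": 0,"ay": 0,"az": 0,"grip": 1},
    {"x": 4.9,"y": -14.4,"z": 9,"ax": 0,"ay": 0,"az": 0,"grip": 1},
    {"x": 7.6,"y": -14.4,"z": 14,"ax": 0,"ay": 0,"az": 0,"grip": 1},
    {"x": 10.4,"y": -14.4,"z": 19,"ax": 0,"ay": 0,"az": 0,"grip": 1},
    {"x": 13.1,"y": -14.4,"z": 24,"ax": 0,"ay": 0,"az": 0,"grip": 1},
    {"x": 15.8,"y": -14.4,"z": 29,"ax": 0,"ay": 0,"az": 0,"grip": 1},
    {"x": 17.4,"y": -14.4,"z": 32,"ax": 0,"ay": 0,"az": 0,"grip": 1},
    {"x": 17.4,"y": -10,"z": 32,"ax": 0,"ay": 0,"az": 0,"grip": 1},
    {"x": 17.4,"y": -6,"z": 32,"ax": 0,"ay": 0,"az": 0,"grip": 1},
    {"x": 17.4,"y": -6,"z": 32,"ax": 0,"ay": 0,"az": 0,"grip": 1},
  ],
)

```text
time_s: 20.82
eef_pos: [0.6116, -0.0016, 0.131]
eef_rot: [-0.705, 0.707, -0.043, 0.039]
wrist_force: [0.3, 0.1, -2.5]
opening: 0.643
```

```bash
python3 - <<'E'
from h import *
plan((.615,-.0028,.083),(.615,-.0028,.095))
o,p,R=cur();over('c12.png',(200,140),[(.616,-.0038,.006,.041,.0001),(p[0],p[1],p[2]-.0758,.028,.095)])
E
```

```text
t 20.82 p [ 0.6116 -0.0016  0.131 ] q [-0.19  0.4   1.6  -0.    1.15 -0.08] open 0.643 F [ 0.3  0.1 -2.5] rot [ 0.003  0.001 -0.006]
  (0.615, -0.0028, 0.083) -> [ 0.39  4.79 -0.06]
  (0.615, -0.0028, 0.095) -> [ 0.38  3.59 -0.06]
```

View pics/c12.png

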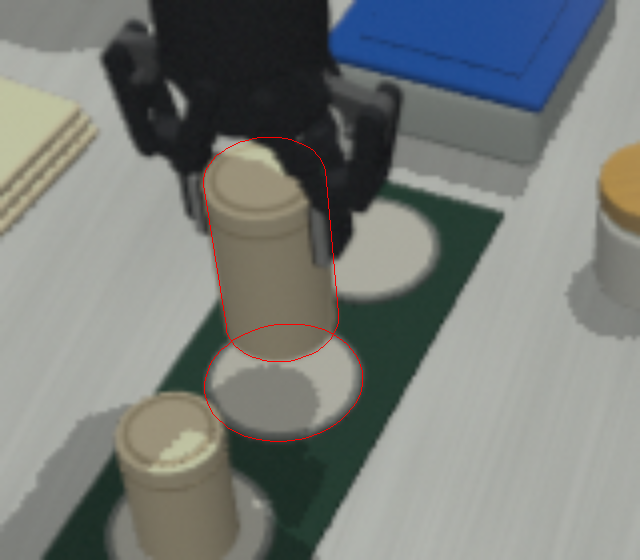

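apply_moves(
  increments=[
    {"x": 0.3,"y": 2,"z": -0.1,"ax": 0.003,"ay": 0,"az": -0.006,"grip": 1},
    {"x": 0.3,"y": 3.6,"z": -0.1,"ax": 0.003,"ay": 0,"az": -0.006,"grip": 1},
    {"x": 0.3,"y": 4.4,"z": -0.1,"ax": 0.003,"ay": 0,"az": -0.006,"grip": 1},
    {"x": 0.3,"y": 4.6,"z": -0.1,"ax": 0.003,"ay": 0,"az": -0.006,"grip": 1},
    {"x": 0.3,"y": 4.6,"z": -0.1,"ax": 0.003,"ay": 0,"az": -0.006,"grip": 1},
  ],
)

```text
time_s: 21.5
eef_pos: [0.6168, -0.0037, 0.0884]
eef_rot: [-0.706, 0.706, -0.039, 0.043]
wrist_force: [0.3, 0.8, -3.3]
opening: 0.644
```

```bash
python3 - <<'E'
from h import *
plan((.615,-.0032,.081))
E
```

```text
t 21.5 p [ 0.6168 -0.0037  0.0884] q [-0.2   0.46  1.61  0.    1.06 -0.08] open 0.644 F [ 0.3  0.8 -3.3] rot [0.    0.001 0.006]
  (0.615, -0.0032, 0.081) -> [-0.19  0.74  0.03]
```

apply_moves(
  increments=[
    {"x": -0.2,"y": 0.3,"z": 0,"ax": 0,"ay": 0,"az": 0.006,"grip": 1},
    {"x": -0.2,"y": 0.5,"z": 0,"ax": 0,"ay": 0,"az": 0.006,"grip": 1},
    {"x": -0.2,"y": 0.6,"z": 0,"ax": 0,"ay": 0,"az": 0.006,"grip": 1},
    {"x": -0.2,"y": 0.6,"z": 0,"ax": 0,"ay": 0,"az": 0.006,"grip": 1},
  ],
)

```text
time_s: 22.0
eef_pos: [0.6148, -0.0034, 0.0822]
eef_rot: [-0.706, 0.706, -0.041, 0.041]
wrist_force: [0.3, -0.7, -2.7]
opening: 0.643
```

```bash
python3 - <<'E'
from h import *
plan((.615,-.0032,.081))
E
```

```text
t 22.0 p [ 0.6148 -0.0034  0.0822] q [-0.2   0.47  1.62 -0.    1.06 -0.08] open 0.643 F [ 0.3 -0.7 -2.7] rot [ 0.     0.001 -0.001]
  (0.615, -0.0032, 0.081) -> [0.02 0.12 0.03]
```

Almost touching. I'll go 1.5 mm lower, release and lift.

apply_moves(
  increments=[
    {"x": 0,"y": 0.1,"z": 0,"ax": 0,"ay": 0,"az": 0,"grip": 1},
    {"x": 0,"y": 0.15,"z": 0,"ax": 0,"ay": 0,"az": 0,"grip": 1},
    {"x": 0,"y": 0.15,"z": 0,"ax": 0,"ay": 0,"az": 0,"grip": 1},
  ],
)

```text
time_s: 22.38
eef_pos: [0.6149, -0.0033, 0.0819]
eef_rot: [-0.706, 0.706, -0.041, 0.041]
wrist_force: [-3.2, 0.6, 5.9]
opening: 0.642
```

apply_moves(
  increments=[
    {"x": 0,"y": 0,"z": 0,"ax": 0,"ay": 0,"az": 0,"grip": 0.5},
    {"x": 0,"y": 0,"z": 0,"ax": 0,"ay": 0,"az": 0,"grip": 0},
    {"x": 0,"y": 0,"z": 0,"ax": 0,"ay": 0,"az": 0,"grip": 0},
    {"x": 0,"y": 0,"z": 0,"ax": 0,"ay": 0,"az": 0,"grip": 0},
    {"x": 0,"y": 0,"z": 0,"ax": 0,"ay": 0,"az": 0,"grip": 0},
    {"x": 0,"y": 0,"z": 0,"ax": 0,"ay": 0,"az": 0,"grip": 0},
    {"x": 0,"y": -3,"z": 0,"ax": 0,"ay": 0,"az": 0,"grip": 0},
    {"x": 0,"y": -9,"z": 0,"ax": 0,"ay": 0,"az": 0,"grip": 0},
    {"x": 0,"y": -15,"z": 0,"ax": 0,"ay": 0,"az": 0,"grip": 0},
    {"x": 0,"y": -19,"z": 0,"ax": 0,"ay": 0,"az": 0,"grip": 0},
    {"x": 0,"y": -19,"z": 0,"ax": 0,"ay": 0,"az": 0,"grip": 0},
  ],
)

```text
time_s: 23.75
eef_pos: [0.6171, -0.0037, 0.2769]
eef_rot: [-0.705, 0.706, -0.038, 0.044]
wrist_force: [0.1, -0.1, -0.5]
opening: 0.998
```

```bash
python3 - <<'E'
from h import *
plan((.4104,.2983,.27))
over('c13.png',(200,140),[(.616,-.0038,.006,.041,.0001),(.616,-.0038,.006,.028,.095)])
E
```

```text
t 23.75 p [ 0.6171 -0.0037  0.2769] q [-0.2   0.25  1.48 -0.    1.4  -0.08] open 0.998 F [ 0.1 -0.1 -0.5] rot [0.001 0.001 0.008]
  (0.4104, 0.2983, 0.27) -> [-24.04   0.46  27.59]
```

View pics/c13.png

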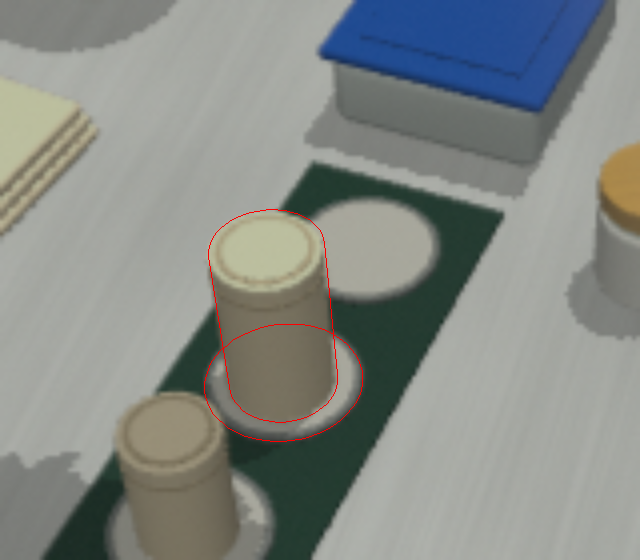

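Third can is within 1–2 mm. Next the largest: pinkish (293,443) and blue (395,433) are look-alikes of its size, and the cream one at side (332,380), top (192,269) is the target. It is cream, was checked in the crop, and its 62×115 mm outline fits best.

apply_moves(
  increments=[
    {"x": -4,"y": 0,"z": 4.6,"ax": 0,"ay": 0,"az": 0.008,"grip": 0.1},
    {"x": -8,"y": 0.1,"z": 9.2,"ax": 0,"ay": 0,"az": 0.008,"grip": 0.1},
    {"x": -12,"y": 0.2,"z": 13.8,"ax": 0,"ay": 0,"az": 0.008,"grip": 0.1},
    {"x": -16,"y": 0.3,"z": 18.4,"ax": 0,"ay": 0,"az": 0.008,"grip": 0.1},
    {"x": -20,"y": 0.4,"z": 23,"ax": 0,"ay": 0,"az": 0.008,"grip": 0.1},
    {"x": -23,"y": 0.4,"z": 26.4,"ax": 0,"ay": 0,"az": 0.008,"grip": 0.1},
    {"x": -24,"y": 0.4,"z": 27.6,"ax": 0,"ay": 0,"az": 0.008,"grip": 0.1},
    {"x": -24,"y": 3,"z": 27.6,"ax": 0,"ay": 0,"az": 0.008,"grip": 0.1},
    {"x": -24,"y": 6,"z": 27.6,"ax": 0,"ay": 0,"az": 0.008,"grip": 0.1},
    {"x": -24,"y": 6,"z": 27.6,"ax": 0,"ay": 0,"az": 0.008,"grip": 0.1},
  ],
)

```text
time_s: 25.05
eef_pos: [0.4081, 0.297, 0.2096]
eef_rot: [-0.705, 0.707, -0.045, 0.038]
wrist_force: [-0.1, 0.3, -0.1]
opening: 0.899
```

```bash
python3 - <<'E'
from h import *
plan((.4104,.2983,.093))
print('blue',back('side',(398,415),.115),'pink',back('side',(292,427),.115))
over('c14.png',(260,320),[(.4104,.2983,0,.031,.115)])
E
```

```text
t 25.05 p [0.4081 0.297  0.2096] q [0.39 0.08 1.82 0.   1.25 0.51] open 0.899 F [-0.1  0.3 -0.1] rot [ 0.004  0.001 -0.01 ]
  (0.4104, 0.2983, 0.093) -> [ 0.33 11.66  0.2 ]
blue [0.31046175 0.34419439] pink [0.4397729  0.39491316]
```

View pics/c14.png

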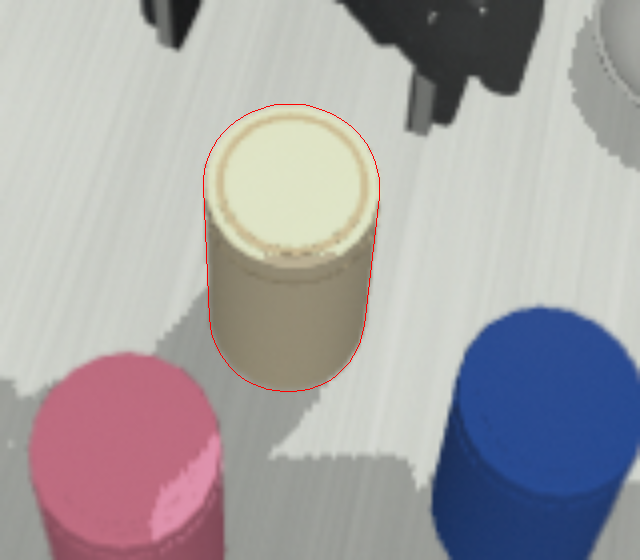

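apply_moves(
  increments=[
    {"x": 0.3,"y": 1,"z": 0.2,"ax": 0.004,"ay": 0,"az": -0.01,"grip": 0.1},
    {"x": 0.3,"y": 4,"z": 0.2,"ax": 0.004,"ay": 0,"az": -0.01,"grip": 0.1},
    {"x": 0.3,"y": 7,"z": 0.2,"ax": 0.004,"ay": 0,"az": -0.01,"grip": 0.1},
    {"x": 0.3,"y": 10,"z": 0.2,"ax": 0.004,"ay": 0,"az": -0.01,"grip": 0.1},
    {"x": 0.3,"y": 11.6,"z": 0.2,"ax": 0.004,"ay": 0,"az": -0.01,"grip": 0.1},
    {"x": 0.3,"y": 11.6,"z": 0.2,"ax": 0.004,"ay": 0,"az": -0.01,"grip": 0.1},
    {"x": 0.3,"y": 11.6,"z": 0.2,"ax": 0.004,"ay": 0,"az": -0.01,"grip": 0.1},
  ],
)

```text
time_s: 25.98
eef_pos: [0.4126, 0.2994, 0.0967]
eef_rot: [0.707, -0.705, 0.04, -0.043]
wrist_force: [-0.4, 0.7, -0.4]
opening: 0.901
```

```bash
python3 - <<'E'
from h import *
plan((.4104,.2983,.093))
over('c15.png',(260,300),[(.4104,.2983,0,.031,.115)])
E
```

```text
t 25.98 p [0.4126 0.2994 0.0967] q [ 0.39  0.24  1.89 -0.    1.    0.51] open 0.901 F [-0.4  0.7 -0.4] rot [-0.002  0.     0.004]
  (0.4104, 0.2983, 0.093) -> [-0.21  0.37 -0.13]
```

View pics/c15.png

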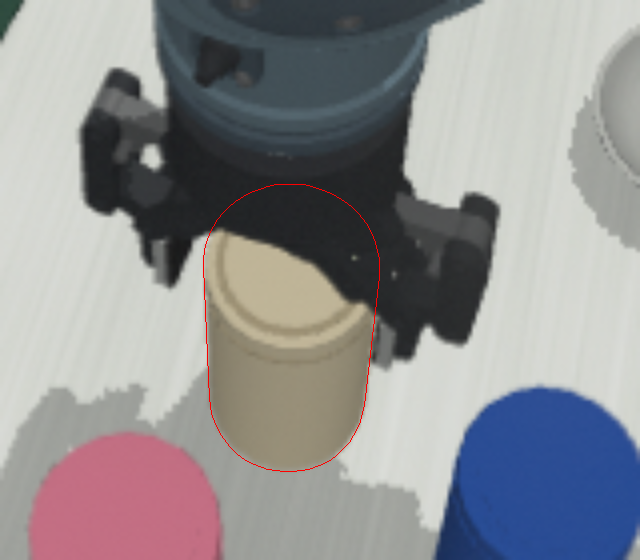

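apply_moves(
  increments=[
    {"x": -0.2,"y": 0.4,"z": -0.1,"ax": 0,"ay": 0,"az": 0.004,"grip": 0.1},
    {"x": -0.2,"y": 0.4,"z": -0.1,"ax": 0,"ay": 0,"az": 0.004,"grip": 0.1},
    {"x": -0.2,"y": 0.4,"z": -0.1,"ax": 0,"ay": 0,"az": 0.004,"grip": 1},
    {"x": -0.2,"y": 0.4,"z": -0.1,"ax": 0,"ay": 0,"az": 0.004,"grip": 1},
    {"x": -0.2,"y": 0.4,"z": -0.1,"ax": 0,"ay": 0,"az": 0.004,"grip": 1},
    {"x": -0.2,"y": 0.4,"z": -0.1,"ax": 0,"ay": 0,"az": 0.004,"grip": 1},
    {"x": -0.2,"y": 0.4,"z": -0.1,"ax": 0,"ay": 0,"az": 0.004,"grip": 1},
    {"x": -0.2,"y": 0.4,"z": -0.1,"ax": 0,"ay": 0,"az": 0.004,"grip": 1},
    {"x": -0.2,"y": 0.4,"z": -0.1,"ax": 0,"ay": 0,"az": 0.004,"grip": 1},
  ],
)

```text
time_s: 27.15
eef_pos: [0.4105, 0.2988, 0.0933]
eef_rot: [0.707, -0.705, 0.041, -0.042]
wrist_force: [-2.8, -0.4, 6.3]
opening: 0.714
```

```bash
python3 - <<'E'
from h import *
plan((.4104,.2983,.26),(.5,-.1081,.26),(.6026,-.1081,.26),(.6026,-.1075,.13))
E
```

```text
t 27.15 p [0.4105 0.2988 0.0933] q [0.39 0.25 1.9  0.   1.   0.51] open 0.714 F [-2.8 -0.4  6.3] rot [-0.003  0.001  0.001]
  (0.4104, 0.2983, 0.26) -> [ 1.000e-02 -1.667e+01 -1.000e-02]
  (0.5, -0.1081, 0.26) -> [ 13.66 -16.77 -39.32]
  (0.6026, -0.1081, 0.26) -> [ 23.85 -16.76 -38.12]
  (0.6026, -0.1075, 0.13) -> [ 23.83  -3.76 -38.1 ]
```

apply_moves(
  increments=[
    {"x": 0,"y": -3,"z": 0,"ax": 0,"ay": 0,"az": 0,"grip": 1},
    {"x": 0,"y": -8,"z": 0,"ax": 0,"ay": 0,"az": 0,"grip": 1},
    {"x": 0,"y": -13,"z": 0,"ax": 0,"ay": 0,"az": 0,"grip": 1},
    {"x": 2.4,"y": -16.7,"z": -4,"ax": 0,"ay": 0,"az": 0,"grip": 1},
    {"x": 5.3,"y": -16.7,"z": -8.5,"ax": 0,"ay": 0,"az": 0,"grip": 1},
    {"x": 8.4,"y": -16.7,"z": -13.5,"ax": 0,"ay": 0,"az": 0,"grip": 1},
    {"x": 11.6,"y": -16.7,"z": -18.5,"ax": 0,"ay": 0,"az": 0,"grip": 1},
    {"x": 14.7,"y": -16.7,"z": -23.5,"ax": 0,"ay": 0,"az": 0,"grip": 1},
    {"x": 17.8,"y": -16.7,"z": -28.5,"ax": 0,"ay": 0,"az": 0,"grip": 1},
    {"x": 21,"y": -16.7,"z": -33.5,"ax": 0,"ay": 0,"az": 0,"grip": 1},
    {"x": 23.2,"y": -16.7,"z": -37,"ax": 0,"ay": 0,"az": 0,"grip": 1},
    {"x": 23.8,"y": -16.7,"z": -38.1,"ax": 0,"ay": 0,"az": 0,"grip": 1},
  ],
)

```text
time_s: 28.65
eef_pos: [0.6024, -0.1103, 0.2582]
eef_rot: [0.707, -0.705, 0.043, -0.042]
wrist_force: [0.7, 0.5, -2.7]
opening: 0.716
```

```bash
python3 - <<'E'
from h import *
plan((.6026,-.1075,.26),(.6026,-.1075,.13))
E
```

```text
t 28.65 p [ 0.6024 -0.1103  0.2582] q [-0.38  0.26  1.51  0.    1.38 -0.26] open 0.716 F [ 0.7  0.5 -2.7] rot [-0.003 -0.002 -0.001]
  (0.6026, -0.1075, 0.26) -> [-0.01 -0.18  0.29]
  (0.6026, -0.1075, 0.13) -> [-1.000e-02  1.282e+01  2.500e-01]
```

apply_moves(
  increments=[
    {"x": 0,"y": 1,"z": 0.3,"ax": -0.003,"ay": -0.002,"az": 0,"grip": 1},
    {"x": 0,"y": 5,"z": 0.3,"ax": -0.003,"ay": -0.002,"az": 0,"grip": 1},
    {"x": 0,"y": 9,"z": 0.3,"ax": -0.003,"ay": -0.002,"az": 0,"grip": 1},
    {"x": 0,"y": 12.8,"z": 0.3,"ax": -0.003,"ay": -0.002,"az": 0,"grip": 1},
    {"x": 0,"y": 12.8,"z": 0.3,"ax": -0.003,"ay": -0.002,"az": 0,"grip": 1},
    {"x": 0,"y": 12.8,"z": 0.3,"ax": -0.003,"ay": -0.002,"az": 0,"grip": 1},
  ],
)

```text
time_s: 29.4
eef_pos: [0.6032, -0.1062, 0.1315]
eef_rot: [-0.706, 0.706, -0.041, 0.041]
wrist_force: [0.7, 0.9, -2.0]
opening: 0.711
```

```bash
python3 - <<'E'
from h import *
plan((.6026,-.1075,.101))
o,p,R=cur();over('c16.png',(220,110),[(.6036,-.1081,.006,.041,.0001),(p[0],p[1],p[2]-.0933,.031,.115)])
E
```

```text
t 29.4 p [ 0.6032 -0.1062  0.1315] q [-0.37  0.4   1.61 -0.    1.14 -0.25] open 0.711 F [ 0.7  0.9 -2. ] rot [0.    0.001 0.001]
  (0.6026, -0.1075, 0.101) -> [-0.05  3.05 -0.13]
```

View pics/c16.png

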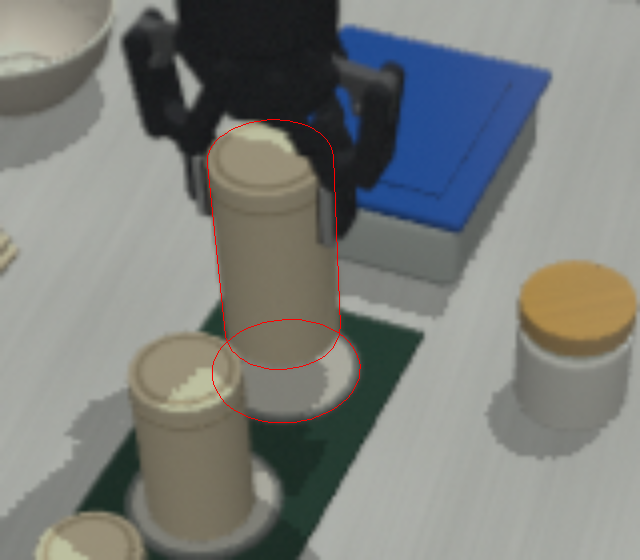

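apply_moves(
  increments=[
    {"x": 0,"y": 1.2,"z": -0.1,"ax": 0,"ay": 0,"az": 0,"grip": 1},
    {"x": 0,"y": 2.3,"z": -0.1,"ax": 0,"ay": 0,"az": 0,"grip": 1},
    {"x": 0,"y": 2.9,"z": -0.1,"ax": 0,"ay": 0,"az": 0,"grip": 1},
    {"x": 0,"y": 3.1,"z": -0.1,"ax": 0,"ay": 0,"az": 0,"grip": 1},
    {"x": 0,"y": 3.1,"z": -0.1,"ax": 0,"ay": 0,"az": 0,"grip": 1},
  ],
)

```text
time_s: 30.08
eef_pos: [0.6038, -0.1077, 0.1011]
eef_rot: [-0.706, 0.706, -0.041, 0.042]
wrist_force: [-0.9, -0.4, -2.0]
opening: 0.712
```

```bash
python3 - <<'E'
from h import *
plan((.6026,-.1078,.0985))
E
```

```text
t 30.07 p [ 0.6038 -0.1077  0.1011] q [-0.37  0.44  1.62 -0.    1.08 -0.25] open 0.712 F [-0.9 -0.4 -2. ] rot [0.001 0.001 0.002]
  (0.6026, -0.1078, 0.0985) -> [-0.12  0.26 -0.02]
```

apply_moves(
  increments=[
    {"x": -0.1,"y": 0.05,"z": 0,"ax": 0,"ay": 0,"az": 0.002,"grip": 1},
    {"x": -0.1,"y": 0.15,"z": 0,"ax": 0,"ay": 0,"az": 0.002,"grip": 1},
    {"x": -0.1,"y": 0.25,"z": 0,"ax": 0,"ay": 0,"az": 0.002,"grip": 1},
    {"x": -0.1,"y": 0.25,"z": 0,"ax": 0,"ay": 0,"az": 0.002,"grip": 1},
  ],
)

```text
time_s: 30.58
eef_pos: [0.6029, -0.1078, 0.0994]
eef_rot: [-0.705, 0.706, -0.041, 0.042]
wrist_force: [-2.9, 0.4, 5.1]
opening: 0.715
```

apply_moves(
  increments=[
    {"x": 0,"y": 0,"z": 0,"ax": 0,"ay": 0,"az": 0,"grip": 0.4},
    {"x": 0,"y": 0,"z": 0,"ax": 0,"ay": 0,"az": 0,"grip": 0},
    {"x": 0,"y": 0,"z": 0,"ax": 0,"ay": 0,"az": 0,"grip": 0},
    {"x": 0,"y": 0,"z": 0,"ax": 0,"ay": 0,"az": 0,"grip": 0},
    {"x": 0,"y": 0,"z": 0,"ax": 0,"ay": 0,"az": 0,"grip": 0},
    {"x": 0,"y": -3,"z": 0,"ax": 0,"ay": 0,"az": 0,"grip": 0},
    {"x": 0,"y": -8,"z": 0,"ax": 0,"ay": 0,"az": 0,"grip": 0},
    {"x": 0,"y": -14,"z": 0,"ax": 0,"ay": 0,"az": 0,"grip": 0},
    {"x": 0,"y": -18,"z": 0,"ax": 0,"ay": 0,"az": 0,"grip": 0},
    {"x": 0,"y": -18,"z": 0,"ax": 0,"ay": 0,"az": 0,"grip": 0},
  ],
)

```text
time_s: 31.82
eef_pos: [0.6049, -0.1082, 0.2843]
eef_rot: [-0.705, 0.707, -0.038, 0.044]
wrist_force: [-0.4, -0.8, 0.1]
opening: 1.001
```

```bash
python3 - <<'E'
from h import *
plan((.35,-.3,.27))
E
```

```text
t 31.82 p [ 0.6049 -0.1082  0.2843] q [-0.37  0.24  1.48 -0.    1.41 -0.25] open 1.001 F [-0.4 -0.8  0.1] rot [0.003 0.001 0.009]
  (0.35, -0.3, 0.27) -> [-23.09   1.3  -22.01]
```

Now I'll move the arm aside so both cameras can see the row.

apply_moves(
  increments=[
    {"x": -5,"y": 0,"z": -5,"ax": 0,"ay": 0,"az": 0,"grip": 0},
    {"x": -10,"y": 0,"z": -10,"ax": 0,"ay": 0,"az": 0,"grip": 0},
    {"x": -15,"y": 0,"z": -15,"ax": 0,"ay": 0,"az": 0,"grip": 0},
    {"x": -20,"y": 0,"z": -20,"ax": 0,"ay": 0,"az": 0,"grip": 0},
    {"x": -23,"y": 0,"z": -23,"ax": 0,"ay": 0,"az": 0,"grip": 0},
    {"x": -23,"y": 0,"z": -23,"ax": 0,"ay": 0,"az": 0,"grip": 0},
  ],
)

```text
time_s: 32.58
eef_pos: [0.3468, -0.3113, 0.2819]
eef_rot: [-0.705, 0.707, -0.041, 0.046]
wrist_force: [0.5, 0.9, 0.4]
opening: 1.001
```

```bash
cat > chk.py <<'E'
from h import *
import sys
B={c:vision.camera(c) for c in('top','side')}
b=cv2.resize(B['side'][140:360,150:350],None,fx=3,fy=3,interpolation=cv2.INTER_CUBIC);t=cv2.resize(B['top'][140:220,200:400],None,fx=4,fy=4,interpolation=cv2.INTER_CUBIC)
for (n,(r,h)),k in zip(DIM.items(),'abcd'):
    for c,im,o,s in(('side',b,(150,140),3),('top',t,(200,140),4)):
        for g in((*PAD[k],.006,.041,.0001),(*PAD[k],.006,r,h)):
            cv2.polylines(im,[np.round((hull(c,*g)[:,0]+.5-o)*s).astype(np.int32)],True,(255,0,0),1)
f=sys.argv[1]
cv2.imwrite(f'pics/{f}s.png',b[:600,:,::-1]);cv2.imwrite(f'pics/{f}t.png',t[:,:,::-1])
for (n,(r,h)),k in zip(DIM.items(),'abcd'):
    for c in('side','top'):
        tgt=proj(c,[*PAD[k],.006+h/2])[0]
        R=[m for m in regions_of(c,n) if np.hypot(*(np.array(m['rect'][:2])-tgt))<25]
        if R:
            v,s=fit({c:R[0]['mask']},*PAD[k],.006,r,h);print(n,c,'off mm',((v-PAD[k])*1000).round(1),round(s,2))
        else: print(n,c,'missed')
E
python3 chk.py f1; python3 -c "
from h import *
print(ctrl.get_obs()['time_s'])"
```

```text
can_smallest_mid side off mm [2.5 0.9] 0.96
can_smallest_mid top off mm [2.5 3.1] 0.87
can_second_mid side off mm [1.  0.1] 0.94
can_second_mid top off mm [0.8 0.2] 0.94
can_third_mid side off mm [0.3 0.2] 0.96
can_third_mid top off mm [1.2 3.9] 0.95
can_largest_mid side off mm [ 0.1 -1.3] 0.94
can_largest_mid top off mm [0.4 1.7] 0.96
33.075
```

View pics/f1s.png

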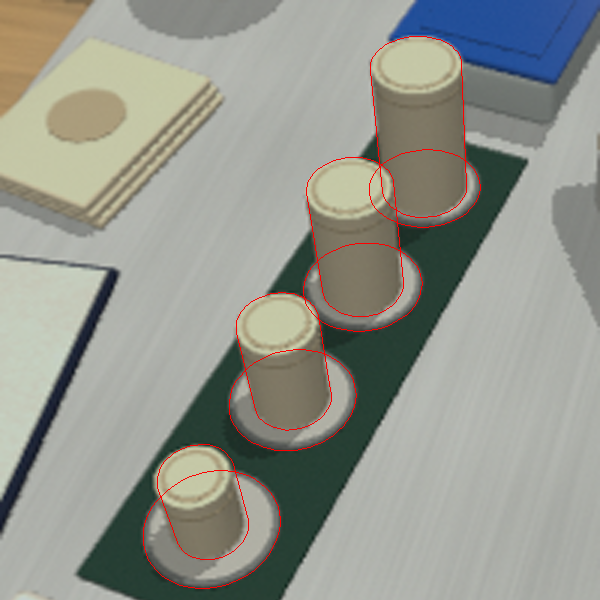

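View pics/f1t.png

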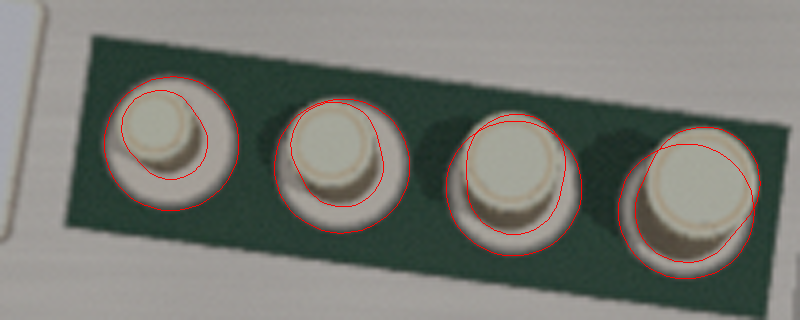

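All four cans match their predicted outlines in both views. The offsets are 0–3 mm, and the largest single reading is 3.9 mm for the third can from the top view. I'll check the jar and the overall scene before handing in.

```bash
python3 - <<'E'
from h import *
b=snap('side','s_end.png')
a=cv2.imread('pics/s0.png')[:,:,::-1]
d=np.abs(a.astype(int)-b).max(2)
m=np.zeros((480,640),bool);m[172:192,348:380]=1
print('jar lid diff',np.median(d[m]),np.percentile(d[m],90)); o=lambda i:cv2.moments(((i[160:215,340:390,0].astype(int)-i[160:215,340:390,2])>60).astype(np.uint8))
for i in(a,b):
    M=o(i);print(M['m10']/M['m00'],M['m01']/M['m00'],M['m00'])
E
```

```text
jar lid diff 43.0 45.0
24.097130242825607 24.735099337748345 453.0
23.51937984496124 25.310077519379846 387.0
```

View pics/s_end.png

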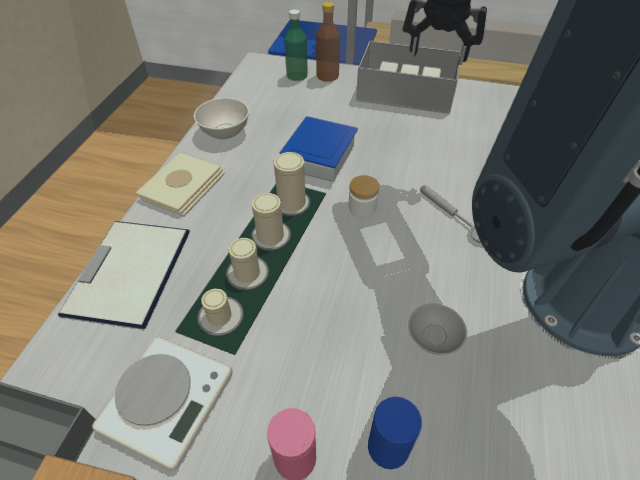

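The row reads smallest to largest away from the scale. The jar is still at (365,188), only shadowed, and the pink and blue look-alikes haven't moved. The arm is clear, so I'm handing in.

```bash
python3 -c "
from h import *
print(ticket.hand_in())"
```

```text
the job is handed in; nothing more can be done
None
```

I stood the four cream canisters on the pads from smallest to largest. The smallest is on pad_a next to the scale, then the second on pad_b, the third on pad_c and the largest on pad_d. I handed the job in at about 33 s.

- **Centring:** in the last pictures all four stand upright, mostly within 0–3 mm of their pad centres. The smallest is about 2.5 mm off in +x and 1–3 mm off in +y. The two cameras disagree on the third canister's y: 3.9 mm off from the top, 0.2 mm from the side. I left both as they were, since the cameras are only good to about 2 mm.
- **Everything else:** the jar's lid shifted less than 1 pixel, with the arm's shadow falling on it in the last picture. By eye, the pink and blue look-alikes stayed where they were. The arm was clear of everything at hand-in, and the highest force I read at the end of any move was about 9 N.

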